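# Gauge the drill collars and stow the new ones in the locked case

### The job

Open the locked aluminium case by pushing the release key's rod down through the slot in its lock housing, onto the hidden catch, until the lid springs open; put the key back in its holder. Then sort the collars lying on the towel by how they fit the gauge pin: new-type ones, which slide fully home on it, go in the case, and old-type ones, which stop part-way, in the steel reject dish, all set down upright. When all are sorted, press the lid shut until the catch holds it, leaving the other things on the worktop where they are.

Things in the scene. Friction and masses are not known exactly. Their poses are not given: they have to be found in the camera images.
- case: Fixed aluminium case, 150 x 220 x 66 mm outside (its x, y, z), walls and floor 5 mm, origin at the centre of its underside, z up. The lid is hinged along the top edge at +x and swings up towards +x; the plastic lock housing (x -123 to -76 mm, y +-25 mm, also 66 mm high) stands on its -x side. Inside it measures 140 x 210 mm
- slot (a point): Centre of the slot's mouth in the housing's top (case x = -107 mm, y = 0, z = 66 mm). Slot 10 mm wide along case x, 22 mm long along case y, rim 8 mm thick, open straight down to the catch tab, a level plate 32 mm below the mouth. The sprung tab yields from about 2.4 N, frees the lid after about 3 mm (4 N) and meets its stop after 11 mm (8 N)
- latch: The catch, a bell crank hidden in the lock housing; origin at its pivot, case x = -82 mm, z = 28 mm. It carries the tab under the slot and the hook that holds the lid. It springs back by itself and snaps over the lid's striker when the lid is pressed down
- lid (a joint): Angle of the lid: 0 shut (0.004 when caught), 1.62 fully open, just past upright. Once freed, a spring swings it open in about 1 s and holds it there (2 N at its edge). Pressing it down onto the catch takes about 5 N at its edge; it stops at -0.015. Hinge axis along case y through case x = 75 mm, z = 66.5 mm
- lid_edge (a point): Middle of the lid's front edge on its outer (top) face, 150 mm from the hinge axis; the lid is 6 mm thick and 222 mm wide along the hinge; a 36 mm wide tongue stands 19 mm beyond this edge, over the lock housing when shut
- key: Release key, 94 mm long, 50 g: steel rod 7 mm thick and 46 mm long, then a round flange 24 mm across and 4 mm thick, then a black square handle 16 x 16 x 44 mm. Origin at the rod's free end, z from rod to handle, x and y across the handle's flats. It stands upright in its holder, rod down, flange on the holder's top
- holder: Fixed white key holder, block 44 x 44 x 50 mm, origin at the centre of its underside
- holder_hole (a point): Centre of the mouth of the hole in the holder's top, 50 mm above the worktop; the hole is 14 mm across and goes right through
- gauge: Fixed steel gauge: base disc 64 mm across and 20 mm high, origin at the centre of its underside; an upright pin 16 mm thick rises 26 mm above the base, the top 5 mm tapering to 10 mm
- gauge_seat (a point): On the pin's axis, on top of the base disc (20 mm above the worktop). A new-type collar slides on until its underside rests here (fully home); an old-type one stops with its underside about 15 mm above here
- dish: Fixed steel reject dish, open on top, 120 x 210 x 26 mm outside (its x, y, z), walls and floor 4 mm, origin at the centre of its underside
- collar_1: Drill dust collar, beige plastic, 36 mm across, 32 mm tall; origin at the centre of its open underside, z up. A stub 11 mm thick sticks out along +x to 32 mm from the axis, 17 mm up. Bore 18.5 mm at the underside, top closed to a 12 mm hole. New type: wide bore throughout, 27 g. Old type: steel bush inside, bore 13 mm from 8 mm up, 95 g. Outside alike. 3 to 5 of the six are present, any mix
- collar_2: Another collar, outwardly the same as collar_1, of either type; None if absent
- collar_3: Another collar, outwardly the same as collar_1, of either type; None if absent
- collar_4: Another collar, outwardly the same as collar_1, of either type; None if absent
- collar_5: Another collar, outwardly the same as collar_1, of either type; None if absent
- collar_6: Another collar, outwardly the same as collar_1, of either type; None if absent
- ointment_jar: Bystander: amber jar 56 mm across, 50 mm tall, origin at its underside
- nippers: Bystander: steel nail nippers, 135 x 30 x 8 mm, lying flat
- probe: Bystander: steel probe 150 mm long, lying flat
- gallipot: Bystander: small steel bowl, 64 mm across, 35 mm tall, origin at its underside
Things that resemble listed ones, but are neither listed nor needed, are in the scene too. Several things look just like the key: the one meant starts farthest to the robot's left. Leave any blue look-alike of the collar_1 alone.

How it is judged:
By the outcome, as a careful person would: the job done as asked, in the order asked, and still so for the second after the job is handed in, with the robot touching nothing.
Of collar_1, collar_2, collar_3, collar_4, collar_5, collar_6 only 3 to 5 are there at a start; the rules pass over those that are not, and their reading is None.
At some moment in a run one of collar_1, collar_2, collar_3, collar_4, collar_5, collar_6 may be knocked a few centimetres aside while the robot is not near it.
It also fails if it takes over 210 s, if anything falls off the work surface, if the arm or the gripper's body presses on something with over 40 N, if the wrist force passes 120 N, or if a joint passes its speed limit or range.

### The arm

A 7-joint arm with a two-finger parallel gripper is mounted at the origin on the work surface. World frame = base frame: x ahead of the robot, y to its left, z up, the work surface at z = 0. Lengths are in m, angles in rad, forces in N, time in s.
With the tool pointing down it reaches from about 0.375 to 0.925 m from the base axis. Payload 3.1 kg.
Tool frame: the origin (TCP) lies on the centre line of the jaws, within the pads' length; the fingertips stand 8 mm ahead of it and the grasp point (between the pads) lies 11 mm behind it; z points along the fingers, x is the direction in which the jaws open and shut, and the axes are right-handed (so a half turn about z gives the same grasp; the last joint's range is limited). The gripper opens to 85 mm and grips with 20 to 120 N. Pads are 22 mm wide; open, the fingers measure 114 mm over their backs; the gripper's body (76 mm by 85 mm) begins 54 mm behind the grasp point. The pads swing forward as they close: fully open they stand 13 mm farther back than shut.
Start: joints at [-1.441, 0.383, 0.044, 1.598, -0.018, 1.161, -0.05], TCP at [0.147, 0.633, 0.239] pointing down, gripper open.
Joint ranges: [-2.61, 2.61], [-0.41, 2.15], [-1.48, 1.57], [0, 2.5], [-1.57, 4.71], [0.05, 1.97], [-2.85, 2.85]. Speed limits (rad/s): [2.79, 2.79, 3.14, 3.14, 3.14, 3.14, 3.14].

### API

Orientations are given as [roll, pitch, yaw] about the fixed x, y, z axes, in that order (R = Rz(yaw) Ry(pitch) Rx(roll)).
In Python, from workcell import r, read_camera, camera_model gives the robot as it stands.
- The arm moves only by the tool step_arm, never from a script. Its argument "commands" is a list of rows, each a list of 7 numbers: the shift along the tool's x, y, z in mm, then the turn, a rotation vector about the tool's x, y, z in degrees, then the closure, from 0 (fully open) to 1 (shut). In form: [[x, y, z, wx, wy, wz, hand], ...]. A call has 1 to 5 rows; each row shifts and turns the pose as measured when the row begins, along the tool's axes as they then stand; what a row does not reach is not made up. A row lasts 1/12 s, in which the tool goes at most 41.7 mm and 7.16 degrees, less where a joint would pass 70% of its speed; a pose out of reach is approached as far as the arm can. A call with a gripper value outside its range is refused whole. The fingers move at their own pace and stop on an object; the grip force is fixed at half the most. Time passes only in rows, so rows that do not move let the fingers close. It gives the time, the measured TCP pose, the force and the opening at its end, in the units of the state.
- r.get_obs(): the state, without advancing time (a new reading comes with each control period).
- read_camera(name): name is "scene" or "top"; returns the picture (480x640x3 uint8, red, green, blue); there is no depth.
- camera_model(name): a dict with "mtx" (3x3 intrinsics, pixels), "distortion" ([k1, k2, p1, p2, k3] as OpenCV has them; the pictures are not rectified), "camera_from_world" (4x4, takes a point from world to camera coordinates). Camera axes: x right, y down, z forward; pixel columns grow to the right and rows downward; lengths in m; the calibration is good to about 2 mm. A picture is of the moment at which its call begins. camera_model takes no time and is no camera call.
- r.sign_off(): hands the job in, once; it reports no verdict.
The state is a dict: "t": time; "joints": joint angles; "qd": joint speeds; "tau": joint torques, N m; "eef_pos": TCP position; "eef_rot": TCP orientation; "wrist_force": force on the tool from outside, world axes, zero at the start; "ft_torque": the same for the moment, N m; "opening": opening from 0.0 (shut) to 1.0 (fully open).
Only numpy, scipy, OpenCV 4.12 (cv2) and the standard library are available. Lean on these libraries where they do the work, as an engineer would, in place of code of your own. Each camera call takes 0.05 s, during which the arm holds its last target. There are 200 camera calls.

## Working session

There is one attempt and no reset: what is moved stays moved. The work goes in short steps, Python scripts to look and compute and a tool call to move; the robot and the scene stay as the last step left them, time stands still between calls to the robot, and variables do not carry over. Pictures are saved under pics/ and viewed, about 12 in all and at most 16, crops included, and the job is handed in when it is done.

Besides the shell and the picture viewer there is one more tool, called after "Emit:" by a JSON object that holds its "method" and its "body", one argument or row to a line. step_arm: Moves the arm, as the interface text tells. Its arguments: {"type":"object","properties":{"commands":{"type":"array"}},"required":["commands"]}

```bash
ls; mkdir -p pics
cat > h.py <<'E'
import numpy as np, cv2
from workcell import r, read_camera, camera_model
from scipy.spatial.transform import Rotation as R
def snap(cam,fn,crop=None,scale=1):
    im=read_camera(cam)
    np.save('pics/%s.npy'%cam,im)
    if crop: im=im[crop[1]:crop[3],crop[0]:crop[2]]
    im=cv2.resize(im,None,fx=scale,fy=scale,interpolation=cv2.INTER_CUBIC)
    cv2.imwrite('pics/'+fn,im[:,:,::-1]); return im
def world(cam,px,z):
    m=camera_model(cam); T=np.array(m['camera_from_world'])
    p=cv2.undistortPoints(np.array([[px]],float),np.array(m['mtx']),np.array(m['distortion']))[0,0]
    d=T[:3,:3].T@np.array([p[0],p[1],1]); c=-T[:3,:3].T@T[:3,3]
    return c+d*(z-c[2])/d[2]
def pix(cam,P):
    m=camera_model(cam); T=np.array(m['camera_from_world'])
    return cv2.projectPoints(np.atleast_2d(np.array(P,float)),cv2.Rodrigues(T[:3,:3])[0],T[:3,3],np.array(m['mtx']),np.array(m['distortion']))[0][:,0]
def st():
    o=r.get_obs(); print(round(o['t'],2),np.round(o['eef_pos'],4),np.round(o['eef_rot'],3),np.round(o['wrist_force'],1),round(o['opening'],3)); return o
E
python3 - <<'E'
from h import *
st()
for c in('top','scene'):
    snap(c,c+'0.png',None,1.25); m=camera_model(c);T=np.array(m['camera_from_world']);print(c,-T[:3,:3].T@T[:3,3],T[2,:3],m['mtx'][0])
E
```

```text
pics
0.0 [0.1466 0.6323 0.2379] [3.141e+00 3.000e-03 1.343e+00] [-0.6 -0.2  0.3] 0.996
top [ 0.30824395 -0.07460604  1.10126214] [ 0.19849161  0.01328471 -0.98001255] [538.98030988   0.         321.65571108]
scene [ 1.26417876 -0.44377095  0.84412834] [-0.66505073  0.31677874 -0.67628304] [505.86738579   0.         326.37421183]
```

View pics/top0.png

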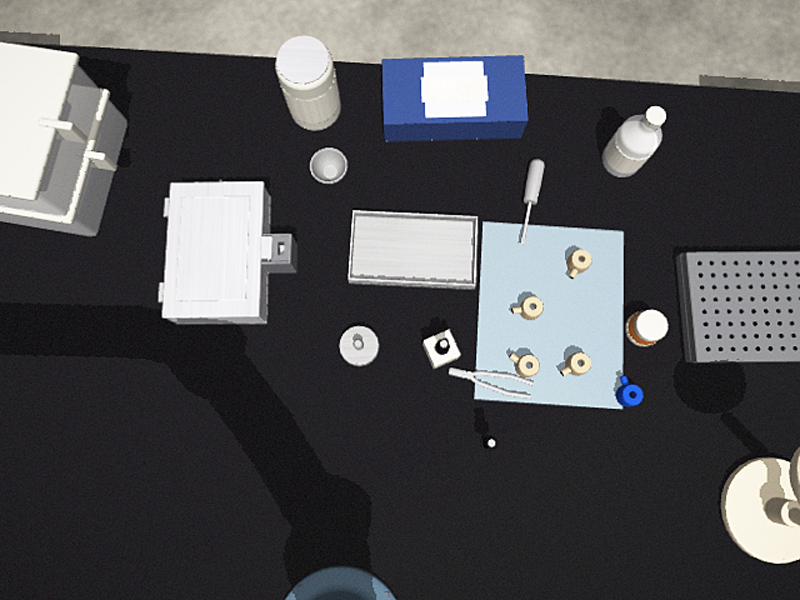

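View pics/scene0.png

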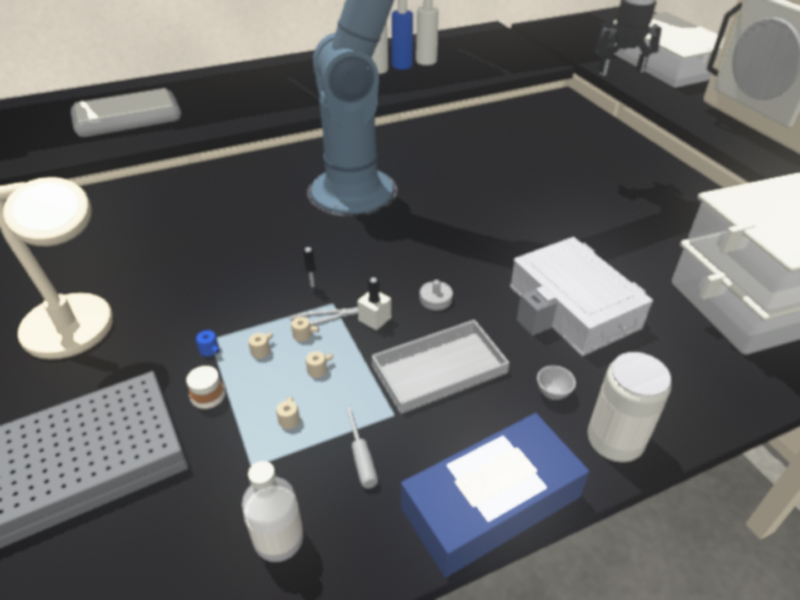

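Top view (1.25x px): case (217,250), with lock housing at (283,250). Dish (413,248), gauge (359,345) and holder with a key (443,345). Four beige collars on the towel at (580,260), (531,307), (527,365) and (577,363); blue look-alike (629,393).
Key candidates: the holder key (443,343) and a loose upright one at (490,442). The holder one is farther left (smaller column = larger y), so it fits. I'll confirm it in a crop.

Run:
```python
from h import *
im=np.load('pics/top.npy')
c=cv2.resize(im[245:375,255:415],None,fx=5,fy=4.6*5/4.6,interpolation=cv2.INTER_CUBIC)[:600]
c2=cv2.resize(im[120:280,110:250],None,fx=3.7,fy=3.7,interpolation=cv2.INTER_CUBIC)
cv2.imwrite('pics/key.png',c[:,:,::-1]); cv2.imwrite('pics/case.png',c2[:,:,::-1])
hsv=cv2.cvtColor(im,cv2.COLOR_RGB2HSV)
m=cv2.inRange(hsv,(8,50,90),(28,255,255)); m[:,:370]=0; m[:170]=0;m[340:]=0
n,l,s,ce=cv2.connectedComponentsWithStats(m)
for i in range(1,n):
    if s[i][4]>40: print(s[i],ce[i],np.round(world('top',ce[i],.03),4))
```

```text
[454 200  19  22 200] [461.85  210.335] [ 0.5987 -0.3433  0.03  ]
[410 237  25  19 134] [422.23134328 247.62686567] [ 0.5152 -0.2646  0.03  ]
[502 250  25  27 161] [509.48447205 265.80745342] [ 0.4904 -0.4414  0.03  ]
[408 283  24  19 123] [418.26829268 292.22764228] [ 0.4246 -0.2597  0.03  ]
[449 282  24  18 134] [459.36567164 292.2238806 ] [ 0.4303 -0.3415  0.03  ]
```

View pics/key.png

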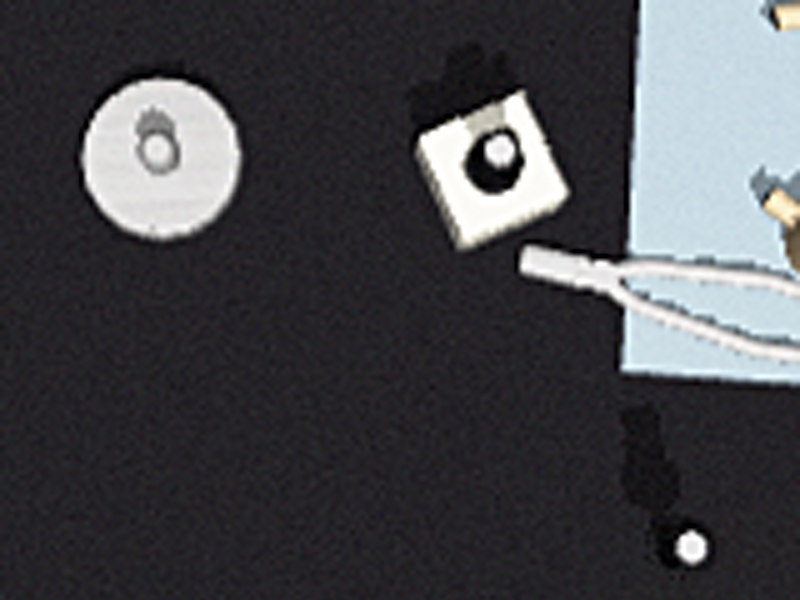

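View pics/case.png

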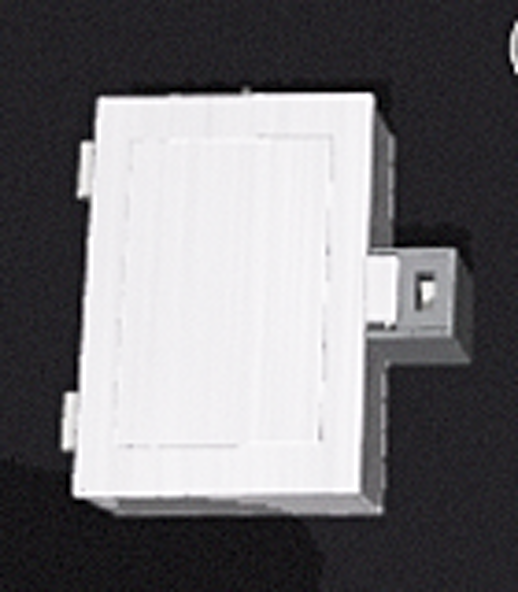

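The crop shows the holder key's round flange with its pale end at (500,150), and the loose one at (690,547) to the right of it (smaller y). So the holder key is the one. The slot shows at (426,291) in the case crop, and the lid's corners are clear.

```bash
cat > fitc.py <<'E'
from h import *
from scipy.optimize import minimize
A=np.linspace(0,2*np.pi,40,endpoint=False)
def sil(cam,x,y,yaw,z0=.002,shape=(480,640)):
    m=np.zeros(shape,np.uint8)
    c=np.c_[x+.018*np.cos(A),y+.018*np.sin(A)]
    P=np.r_[np.c_[c,0*A+z0],np.c_[c,0*A+z0+.032]]
    d=np.array([np.cos(yaw),np.sin(yaw)]);n=np.array([-d[1],d[0]])
    S=[]
    for s in(.01,.032):
        for a in A[::4]: q=np.array([x,y])+d*s+n*.0055*np.cos(a); S.append([q[0],q[1],z0+.017+.0055*np.sin(a)])
    for Q in(P,S):
        h=cv2.convexHull((pix(cam,Q)*16).astype(np.int32)); cv2.fillConvexPoly(m,h,255,shift=4)
    return m
def fit(cam,x,y,mask,z0=.002):
    u,v=pix(cam,[x,y,z0+.016])[0]; k=np.zeros_like(mask); cv2.circle(k,(int(u),int(v)),32,255,-1)
    mk=cv2.GaussianBlur(mask&k,(0,0),1.0).astype(float)
    def cost(p): return np.abs(cv2.GaussianBlur(sil(cam,p[0]/100,p[1]/100,p[2],z0),(0,0),1.0)-mk).sum()/255
    best=None
    for yaw in np.arange(0,6.28,.52):
        s=minimize(cost,[x*100,y*100,yaw],method='Nelder-Mead',options=dict(initial_simplex=[[x*100,y*100,yaw],[x*100+1,y*100,yaw],[x*100,y*100+1,yaw],[x*100,y*100,yaw+.4]],maxiter=80))
        if best is None or s.fun<best.fun: best=s
    return best.x[0]/100,best.x[1]/100,np.degrees(best.x[2]),best.fun
def cmask(im):
    hsv=cv2.cvtColor(im,cv2.COLOR_RGB2HSV)
    m=cv2.inRange(hsv,(6,45,45),(32,255,255))
    return cv2.morphologyEx(m,cv2.MORPH_CLOSE,np.ones((7,7)))
E
python3 - <<'E'
from fitc import *
L=[(98,93),(374,93),(360,495),(75,495)]
P=[world('top',(110+a/3.7,120+b/3.7),.0725) for a,b in L]; P=np.array(P)
print('lid',np.round(P,4),np.round(P.mean(0),4)); 
for i in range(4): print(round(np.linalg.norm(P[i]-P[i-1]),4))
print('slot',np.round(world('top',(110+426/3.7,120+291/3.7),.066),4))
w=lambda a,b,z:np.round(world('top',(255+a/5,245+b/5),z),4)
H=np.array([w(418,140,.05),w(523,93,.05),w(568,190,.05),w(462,238,.05)]);print('holder',H,H.mean(0),np.degrees(np.arctan2(*(H[0]-H[1])[[1,0]])))
print('keytop',w(500,150,.098),'flange',w(493,160,.054),'gauge base',w(162,158,.02),'pin top',w(159,152,.046),'loose',w(690,547,.094))
D=[(351,211),(477,216),(475,281),(349,276)]
D=np.array([world('top',(a/1.25,b/1.25),.026) for a,b in D]);print('dish',np.round(D,4),D.mean(0))
im=np.load('pics/top.npy');m=cmask(im)
for x,y in[(.5987,-.3433),(.5152,-.2646),(.4246,-.2597),(.4303,-.3415)]: print(np.round(fit('top',x,y,m),4))
im=np.load('pics/scene.npy')
cv2.imwrite('pics/sk.png',cv2.resize(im[185:345,160:380],None,fx=3.6,fy=3.6,interpolation=cv2.INTER_CUBIC)[:,:,::-1])
E
```

```text
lid [[0.677  0.3263 0.0725]
 [0.6873 0.1753 0.0725]
 [0.4656 0.1577 0.0725]
 [0.455  0.3072 0.0725]] [0.5712 0.2416 0.0725]
0.2228
0.1514
0.2224
0.1499
slot [0.5797 0.1363 0.066 ]
holder [[ 0.4492 -0.0988  0.05  ]
 [ 0.4707 -0.1389  0.05  ]
 [ 0.4337 -0.1586  0.05  ]
 [ 0.412  -0.1184  0.05  ]] [ 0.4414   -0.128675  0.05    ] 118.19841152323926
keytop [ 0.4412 -0.1285  0.098 ] flange [ 0.4429 -0.1284  0.054 ] gauge base [0.4387 0.0031 0.02  ] pin top [0.4378 0.0026 0.046 ] loose [ 0.3007 -0.2066  0.094 ]
dish [[ 0.6625  0.0352  0.026 ]
 [ 0.6687 -0.1754  0.026 ]
 [ 0.5573 -0.1774  0.026 ]
 [ 0.5512  0.0289  0.026 ]] [ 0.6099348  -0.07218887  0.026     ]
[  0.6046  -0.3468 154.9043  70.6706]Traceback (most recent call last):
  File "<stdin>", line 13, in <module>
  File "fitc.py", line 21, in fit
    s=minimize(cost,[x*100,y*100,yaw],method='Nelder-Mead',options=dict(initial_simplex=[[x*100,y*100,yaw],[x*100+1,y*100,yaw],[x*100,y*100+1,yaw],[x*100,y*100,yaw+.4]],maxiter=80))
    res = _minimize_neldermead(fun, x0, args, callback, bounds=bounds,
                               **options)
    fxcc = func(xcc)
    fx = function(np.copy(x), *(wrapper_args + args))
  File "fitc.py", line 18, in cost
    def cost(p): return np.abs(cv2.GaussianBlur(sil(cam,p[0]/100,p[1]/100,p[2],z0),(0,0),1.0)-mk).sum()/255
                                                ~~~^^^^^^^^^^^^^^^^^^^^^^^^^^^^^^^
  File "fitc.py", line 13, in sil
    h=cv2.convexHull((pix(cam,Q)*16).astype(np.int32)); cv2.fillConvexPoly(m,h,255,shift=4)
                      ~~~^^^^^^^
  File "h.py", line 16, in pix
    m=camera_model(cam); T=np.array(m['camera_from_world'])
ValueError: time passes only in moves, steps and waits
```

```bash
sed -i 's/^from scipy.spatial/import functools\ncamera_model=functools.lru_cache(None)(camera_model)\nfrom scipy.spatial/' h.py
python3 - <<'E'
from fitc import *
im=np.load('pics/top.npy');m=cmask(im)
for x,y in[(.5987,-.3433),(.5152,-.2646),(.4246,-.2597),(.4303,-.3415)]: print(np.round(fit('top',x,y,m),4))
a=cv2.resize(im[190:310,380:500],None,fx=3.3,fy=3.3,interpolation=cv2.INTER_CUBIC)
b=cv2.cvtColor(cv2.resize(m[190:310,380:500],None,fx=3.3,fy=3.3),cv2.COLOR_GRAY2RGB)
s=np.load('pics/scene.npy');s=cv2.resize(s[185:275,160:360],None,fx=3.96,fy=3.96*.5,interpolation=cv2.INTER_CUBIC)
s=cv2.resize(np.load('pics/scene.npy')[190:265,190:355],(792,204*360//204),interpolation=cv2.INTER_CUBIC)[:204*1]
s=cv2.resize(np.load('pics/scene.npy')[190:275,230:330],None,fx=2.3,fy=2.3,interpolation=cv2.INTER_CUBIC)
o=np.zeros((a.shape[0]+s.shape[0],792,3),np.uint8);o[:a.shape[0],:396]=a;o[:a.shape[0],396:]=b;o[a.shape[0]:,:s.shape[1]]=s
cv2.imwrite('pics/sk.png',o[:,:,::-1])
E
```

```text
[  0.6046  -0.3468 154.9043  70.6706]
[  0.5196  -0.2693 101.7347  69.0196]
[ 0.4239 -0.2669 53.0215 63.9412]
[  0.4357  -0.3506 126.002  136.5059]
```

View pics/sk.png

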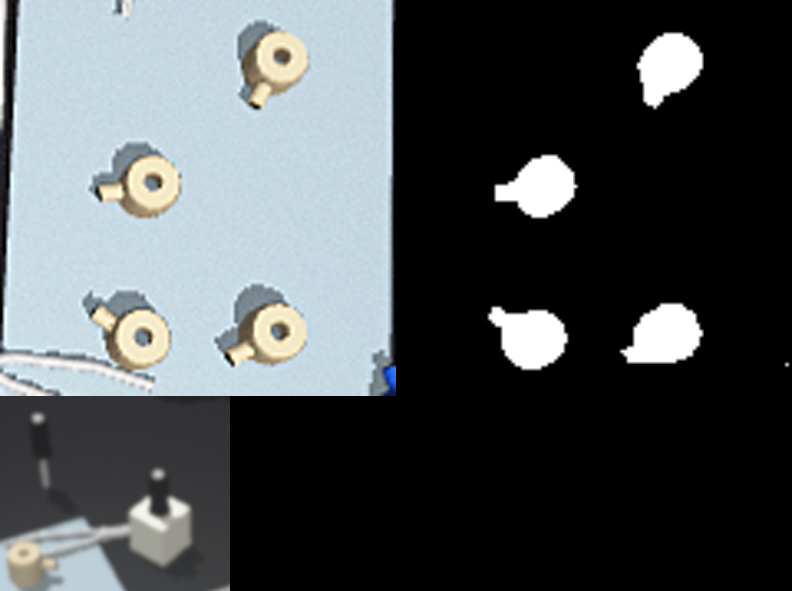

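The crop shows the holder key upright with a pale cap, centred in its block, and the four collars with stubs at about 150, 100, 60 and 122 degrees. I'll refit the collars and plan the first move.

```bash
sed -i "s/MORPH_CLOSE,np.ones((7,7)))/MORPH_CLOSE,np.ones((3,3)))/; s/^    return cv2.morph\(.*\)$/    m=cv2.morph\1; c,_=cv2.findContours(m,cv2.RETR_EXTERNAL,cv2.CHAIN_APPROX_NONE); cv2.drawContours(m,c,-1,255,-1); return m/" fitc.py
cat > go.py <<'E'
# usage: go.py x y z yaw [x y z yaw ...] : deltas in tool frame, turn made after the shift
import sys; from h import *
o=st(); p=np.array(o['eef_pos']); Rm=R.from_euler('xyz',o['eef_rot'])
a=list(map(float,sys.argv[1:]))
for i in range(0,len(a),4):
    t=np.array(a[i:i+3]); d=Rm.inv().apply(t-p)*1000; 
    Rt=R.from_euler('xyz',[180,0,a[i+3]],degrees=True); w=(Rm.inv()*Rt).as_rotvec(degrees=True)
    print('shift',np.round(d,1),'n',round(np.linalg.norm(d)/41.7,2),'turn',np.round(w,1),'n',round(np.linalg.norm(w)/7.16,1)); p=t; Rm=Rt
E
python3 - <<'E'
from fitc import *
m=cmask(np.load('pics/top.npy'))
for x,y in[(.6046,-.3468),(.5196,-.2693),(.4239,-.2669),(.4340,-.350)]: print(np.round(fit('top',x,y,m),4))
E
python3 go.py .41 .35 .24 76.9 .4414 -.1287 .24 28
```

```text
[  0.605   -0.3473 155.9229  74.0157]
[  0.5195  -0.2694 102.4505  69.0157]
[ 0.4241 -0.2669 53.0788 77.9255]
[  0.4354  -0.3473 125.3266  77.9333]
0.1 [0.1466 0.6324 0.238 ] [3.141e+00 2.000e-03 1.343e+00] [-0.1 -0.9 -0.4] 1.002
shift [-215.6  320.4   -1.5] n 9.26 turn [0.  0.1 0.1] n 0.0
shift [-459.1  139.1    0. ] n 11.5 turn [ 0.  -0.  48.9] n 6.8
```

Emit:
{"method": "step_arm", "body": {
  "commands": [
    [-22,32,0,0,0,0,0],
    [-22,32,0,0,0,0,0],
    [-22,32,0,0,0,0,0],
    [-22,32,0,0,0,0,0],
    [-22,32,0,0,0,0,0]
  ]
}}

```text
t: 0.52
eef_pos: [0.2679, 0.4927, 0.233]
eef_rot: [-3.133, 0.004, 1.369]
wrist_force: [-0.4, 0.8, -0.2]
opening: 0.995
```

Emit:
{"method": "step_arm", "body": {
  "commands": [
    [-22,32,0,0,0,0,0],
    [-22,32,0,0,0,0,0],
    [-22,32,0,0,0,0,0],
    [-22,32,0,0,0,0,0],
    [-22,32,0,0,0,0,0]
  ]
}}

```text
t: 0.93
eef_pos: [0.4059, 0.3434, 0.2297]
eef_rot: [-3.13, 0.008, 1.371]
wrist_force: [1.0, -0.1, -0.5]
opening: 1.0
```

Emit:
{"method": "step_arm", "body": {
  "commands": [
    [-39,12,0,0,0,0,0],
    [-39,12,0,0,0,0,0],
    [-39,12,0,0,0,0,0],
    [-39,12,0,0,0,0,0],
    [-39,12,0,0,0,0,0]
  ]
}}

```text
t: 1.35
eef_pos: [0.4297, 0.1364, 0.2291]
eef_rot: [-3.133, 0.008, 1.367]
wrist_force: [0.8, 0.3, 0.6]
opening: 1.005
```

Emit:
{"method": "step_arm", "body": {
  "commands": [
    [-39,12,0,0,0,0,0],
    [-39,12,0,0,0,0,0],
    [-39,12,0,0,0,0,0],
    [-39,12,0,0,0,0,0],
    [-39,12,0,0,0,0,0]
  ]
}}

```text
t: 1.77
eef_pos: [0.4451, -0.071, 0.2288]
eef_rot: [-3.131, 0.006, 1.368]
wrist_force: [1.3, 0.1, -0.7]
opening: 1.0
```

Emit:
{"method": "step_arm", "body": {
  "commands": [
    [0,0,0,0,0,7,0],
    [0,0,0,0,0,7,0],
    [0,0,0,0,0,7,0],
    [0,0,0,0,0,7,0],
    [0,0,0,0,0,7,0]
  ]
}}

```text
t: 2.18
eef_pos: [0.4419, -0.0865, 0.228]
eef_rot: [-3.138, 0.014, 0.738]
wrist_force: [-0.6, 0.2, 0.4]
opening: 1.002
```

```bash
python3 go.py .4419 -.0865 .228 28.2 .4414 -.1287 .14 28.2
```

```text
2.18 [ 0.4419 -0.0865  0.228 ] [-3.138  0.014  0.738] [-0.6  0.2  0.4] 1.002
shift [ 0. -0. -0.] n 0.0 turn [-0.1  0.8 14.1] n 2.0
shift [-20.4  37.   88. ] n 2.34 turn [0. 0. 0.] n 0.0
```

Emit:
{"method": "step_arm", "body": {
  "commands": [
    [0,0,0,0,0.8,7,0],
    [0,0,0,0,0,7,0],
    [-10,18,0,0,0,0,0],
    [-10,18,0,0,0,0,0],
    [0,0,0,0,0,0,0]
  ]
}}

```text
t: 2.6
eef_pos: [0.4387, -0.1277, 0.2258]
eef_rot: [-3.136, 0.004, 0.488]
wrist_force: [-0.2, -0.4, 0.5]
opening: 0.999
```

```bash
python3 go.py .4414 -.1287 .14 28.2 .4414 -.1287 .074 28.2
```

```text
2.6 [ 0.4387 -0.1277  0.2258] [-3.136  0.004  0.488] [-0.2 -0.4  0.5] 0.999
shift [ 2.2  2.6 85.8] n 2.06 turn [-0.3  0.2 -0.3] n 0.1
shift [ 0. -0. 66.] n 1.58 turn [0. 0. 0.] n 0.0
```

Emit:
{"method": "step_arm", "body": {
  "commands": [
    [2,2.5,30,0,0,0,0],
    [0,0,30,0,0,0,0],
    [0,0,30,0,0,0,0],
    [0,0,30,0,0,0,0],
    [0,0,26,0,0,0,0]
  ]
}}

```text
t: 3.02
eef_pos: [0.4495, -0.1278, 0.0814]
eef_rot: [3.141, -0.015, 0.485]
wrist_force: [-0.6, -0.7, -0.1]
opening: 1.001
```

```bash
python3 go.py .4414 -.1287 .074 28.2
```

```text
3.02 [ 0.4495 -0.1278  0.0814] [ 3.141 -0.015  0.485] [-0.6 -0.7 -0.1] 1.001
shift [-7.7 -3.   7.3] n 0.26 turn [ 0.  -0.9 -0.4] n 0.1
```

Emit:
{"method": "step_arm", "body": {
  "commands": [
    [-8,-3,7,0,-0.9,0,0],
    [0,0,0,0,0,0,0]
  ]
}}

```text
t: 3.18
eef_pos: [0.435, -0.1269, 0.0687]
eef_rot: [-3.136, 0.014, 0.486]
wrist_force: [-1.1, 1.0, -0.5]
opening: 0.995
```

```bash
python3 go.py .4414 -.1287 .074 28.2
```

```text
3.18 [ 0.435  -0.1269  0.0687] [-3.136  0.014  0.486] [-1.1  1.  -0.5] 0.995
shift [ 4.7  4.5 -5.4] n 0.2 turn [-0.3  0.8 -0.4] n 0.1
```

Emit:
{"method": "step_arm", "body": {
  "commands": [
    [0,0,0,0,0,0,0],
    [0,0,0,0,0,0,0],
    [0,0,0,0,0,0,0],
    [5,4.5,-5,0,0.5,0,0],
    [0,0,0,0,0,0,0]
  ]
}}

```text
t: 3.6
eef_pos: [0.4453, -0.1279, 0.0784]
eef_rot: [-3.138, -0.003, 0.487]
wrist_force: [1.3, 0.6, 0.9]
opening: 1.001
```

Emit:
{"method": "step_arm", "body": {
  "commands": [
    [0,0,0,0,0,0,0],
    [0,0,0,0,0,0,0]
  ]
}}

```text
t: 3.77
eef_pos: [0.4478, -0.1283, 0.0807]
eef_rot: [-3.14, -0.008, 0.487]
wrist_force: [-0.1, -0.5, 0.2]
opening: 0.999
```

```bash
python3 go.py .4414 -.1287 .074 28.2
```

```text
3.77 [ 0.4478 -0.1283  0.0807] [-3.14  -0.008  0.487] [-0.1 -0.5  0.2] 0.999
shift [-5.9 -2.6  6.7] n 0.22 turn [-0.1 -0.5 -0.3] n 0.1
```

Emit:
{"method": "step_arm", "body": {
  "commands": [
    [-4,-2,4,0,-0.3,0,0],
    [0,0,0,0,0,0,0],
    [0,0,0,0,0,0,0],
    [0,0,0,0,0,0,0]
  ]
}}

```text
t: 4.1
eef_pos: [0.4435, -0.1285, 0.0771]
eef_rot: [-3.141, -0.004, 0.487]
wrist_force: [0.5, -0.1, 0.4]
opening: 1.003
```

Emit:
{"method": "step_arm", "body": {
  "commands": [
    [0,0,0,0,0,0,0],
    [0,0,0,0,0,0,0]
  ]
}}

```text
t: 4.27
eef_pos: [0.4429, -0.1285, 0.0767]
eef_rot: [-3.14, -0.003, 0.486]
wrist_force: [1.0, 0.3, 0.0]
opening: 0.999
```

```bash
python3 go.py .4414 -.1287 .074 28.2
```

```text
4.27 [ 0.4429 -0.1285  0.0767] [-3.14e+00 -3.00e-03  4.86e-01] [1.  0.3 0. ] 0.999
shift [-1.4 -0.5  2.7] n 0.07 turn [-0.1 -0.2 -0.3] n 0.1
```

Emit:
{"method": "step_arm", "body": {
  "commands": [
    [-1,-0.5,1.5,0,0,0,0.3],
    [0,0,0,0,0,0,0.6],
    [0,0,0,0,0,0,1],
    [0,0,0,0,0,0,1],
    [0,0,0,0,0,0,1]
  ]
}}

```text
t: 4.68
eef_pos: [0.4413, -0.1285, 0.0747]
eef_rot: [-3.14, -0.002, 0.487]
wrist_force: [-0.4, 0.0, 0.5]
opening: 0.301
```

Emit:
{"method": "step_arm", "body": {
  "commands": [
    [0,0,0,0,0,0,1],
    [0,0,0,0,0,0,1],
    [0,0,0,0,0,0,1],
    [0,0,0,0,0,0,1],
    [0,0,0,0,0,0,1]
  ]
}}

```text
t: 5.1
eef_pos: [0.4414, -0.1284, 0.0748]
eef_rot: [-3.14, -0.002, 0.487]
wrist_force: [-0.4, 0.4, -0.4]
opening: 0.175
```

Emit:
{"method": "step_arm", "body": {
  "commands": [
    [0,0,-20,0,0,0,1],
    [0,0,-25,0,0,0,1],
    [0,0,-25,0,0,0,1],
    [0,0,-10,0,0,0,1],
    [0,0,0,0,0,0,1]
  ]
}}

```text
t: 5.52
eef_pos: [0.4434, -0.1286, 0.1569]
eef_rot: [3.139, -0.004, 0.487]
wrist_force: [0.0, -0.6, -0.9]
opening: 0.173
```

```bash
python3 go.py  .5 .05 .17 28.2 .5793 .0 .17 4.2
python3 - <<'E'
from h import *
im=snap('scene','s1.png',(190,110,390,290),3.2)
E
```

```text
5.52 [ 0.4434 -0.1286  0.1569] [ 3.139 -0.004  0.487] [ 0.  -0.6 -0.9] 0.173
shift [ 133.6 -131.4  -12.9] n 4.5 turn [ 0.2 -0.2 -0.3] n 0.1
shift [46.3 81.5  0. ] n 2.25 turn [ 0. -0. 24.] n 3.4
```

View pics/s1.png

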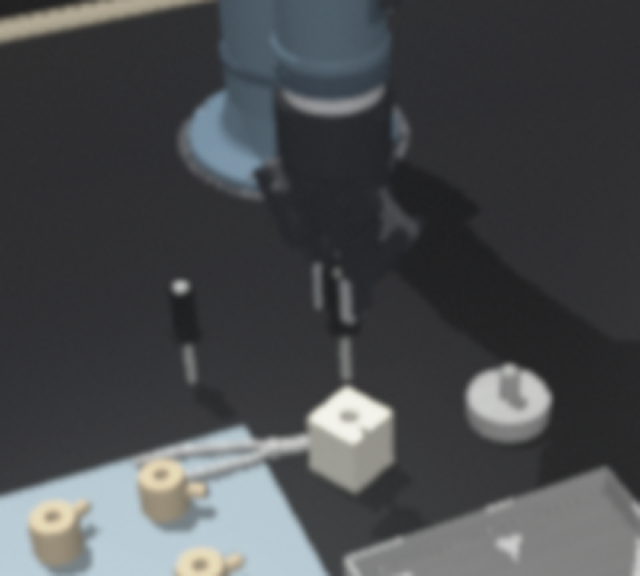

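The key is gripped (opening 0.175, about 15 mm) and hangs clear of the holder, rod at (345,355). Next, over to the slot.

```bash
python3 go.py  .5793 .1356 .175 4.2
```

```text
5.57 [ 0.4432 -0.1286  0.1562] [ 3.139 -0.004  0.487] [ 1.  -0.6 -0.2] 0.174
shift [ 243.9 -169.8  -18.3] n 7.14 turn [ 0.1 -0.2 23.7] n 3.3
```

Emit:
{"method": "step_arm", "body": {
  "commands": [
    [0,0,-18,0,0,0,1],
    [20,-14,-2,0,0,0,1],
    [28,-19,0,0,0,0,1],
    [28,-19,0,0,0,0,1],
    [28,-19,0,0,0,0,1]
  ]
}}

```text
t: 5.98
eef_pos: [0.4953, -0.0226, 0.1698]
eef_rot: [-3.139, 0.008, 0.467]
wrist_force: [-0.3, 0.1, 0.1]
opening: 0.176
```

Emit:
{"method": "step_arm", "body": {
  "commands": [
    [28,-19,0,0,0,0,1],
    [28,-19,0,0,0,0,1],
    [28,-19,0,0,0,0,1],
    [28,-19,0,0,0,0,1],
    [15,-10,0,0,0,0,1]
  ]
}}

```text
t: 6.4
eef_pos: [0.5671, 0.1214, 0.1573]
eef_rot: [-3.133, 0.021, 0.471]
wrist_force: [-0.3, 0.9, -0.1]
opening: 0.178
```

Emit:
{"method": "step_arm", "body": {
  "commands": [
    [0,0,0,0,0,6,1],
    [0,0,0,0,0,6,1],
    [0,0,0,0,0,6,1],
    [0,0,0,0,0,3,1],
    [0,0,0,0,0,0,1]
  ]
}}

```text
t: 6.82
eef_pos: [0.5625, 0.1312, 0.1437]
eef_rot: [3.14, 0.04, 0.102]
wrist_force: [-0.4, -0.4, -1.2]
opening: 0.174
```

```bash
python3 go.py  .5793 .1356 .155 4.2
```

```text
6.82 [0.5625 0.1312 0.1437] [3.14  0.04  0.102] [-0.4 -0.4 -1.2] 0.174
shift [ 16.7  -2.7 -11.9] n 0.5 turn [0.2 2.3 1.7] n 0.4
```

Emit:
{"method": "step_arm", "body": {
  "commands": [
    [6,-1,-6,0,1,1,1],
    [5,0,-4,0,0.7,0.5,1],
    [3,-1,-2,0,0.3,0,1],
    [0,0,0,0,0,0,1],
    [0,0,0,0,0,0,1]
  ]
}}

```text
t: 7.23
eef_pos: [0.5753, 0.1335, 0.1516]
eef_rot: [3.136, 0.009, 0.077]
wrist_force: [0.1, 0.2, -0.4]
opening: 0.177
```

Emit:
{"method": "step_arm", "body": {
  "commands": [
    [0,0,0,0,0,0,1],
    [0,0,0,0,0,0,1],
    [0,0,0,0,0,0,1]
  ]
}}

```text
t: 7.48
eef_pos: [0.5758, 0.1333, 0.1523]
eef_rot: [3.137, 0.007, 0.077]
wrist_force: [-1.2, 0.0, -0.6]
opening: 0.176
```

```bash
python3 go.py  .5793 .1356 .145 4.2
python3 - <<'E'
from h import *
im=read_camera('scene');a=cv2.resize(im[170:290,380:500],None,fx=3.3,fy=3.3,interpolation=cv2.INTER_CUBIC)
t=read_camera('top');b=cv2.resize(t[130:250,160:280],None,fx=3.3,fy=3.3,interpolation=cv2.INTER_CUBIC)
p=np.array(r.get_obs()['eef_pos']);tip=p-[0,0,.0708]
print('tip',tip,pix('scene',tip),'slot',pix('scene',[.5793,.1356,.066]),pix('top',tip))
cv2.imwrite('pics/s2.png',np.hstack([a,b])[:,:,::-1])
E
```

```text
7.48 [0.5758 0.1333 0.1523] [3.137 0.007 0.077] [-1.2  0.  -0.6] 0.176
shift [ 3.7 -2.1  7.3] n 0.2 turn [0.3 0.4 0.2] n 0.1
tip [0.57572849 0.13320069 0.08144563] [[424.91778873 233.75792741]] slot [[425.69742059 239.4420387 ]] [[225.10207425 198.58353218]]
```

View pics/s2.png

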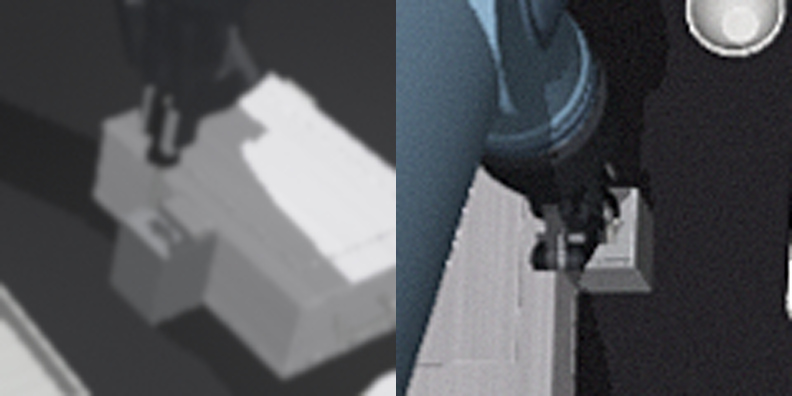

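The scene half shows the flange at (163,157) and the slot near (165,228). I'll enlarge it with contrast and overlay predictions.

Run:
```python
from h import *
im=np.mean([read_camera('scene').astype(float) for _ in range(4)],0)
x0,y0=405,205;a=np.clip((im[y0:y0+50,x0:x0+55]-20)*1.7,0,255).astype(np.uint8)
f=11;b=cv2.resize(a,None,fx=f,fy=f,interpolation=cv2.INTER_CUBIC)
p=np.array(r.get_obs()['eef_pos'])
c=np.array([.5712,.2416]);ex=np.array([np.cos(np.radians(94.2)),np.sin(np.radians(94.2))]);ey=np.array([-ex[1],ex[0]])
def W(x,y,z): q=c+ex*x+ey*y; return [q[0],q[1],z]
def dot(P,col):
    for q in pix('scene',P): cv2.circle(b,tuple(int(v) for v in (q-[x0,y0]+.5)*f),3,col,-1)
dot([W(-112,-.011*1e0,.066)],(0,0,0)) if 0 else None
mm=lambda x,y,z:W(x/1000,y/1000,z)
dot([mm(x,y,.066) for x in(-112,-102) for y in(-11,11)],(255,0,0))
dot([mm(x,y,.066) for x in(-123,-76) for y in(-25,25)],(0,255,0))
dot([p-[0,0,.0708],p-[0,0,.0708-.046]],(255,255,0))
cv2.imwrite('pics/s3.png',b[:,:,::-1])
```

```text
(no output)
```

View pics/s3.png

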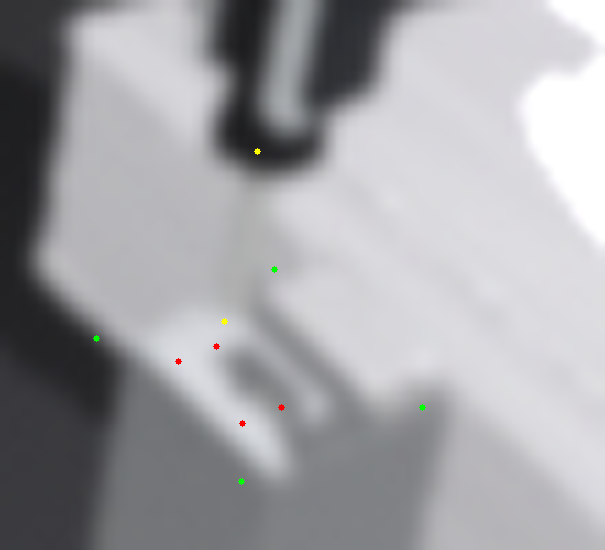

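The slot shows at (275,385), about 4 px right of the prediction (red), while the rod differs by only about 1 px. I'll check the two cameras against each other on fixed things.

Run:
```python
from h import *
im=np.load('pics/scene.npy');x0,y0,f=280,185,3.2
b=cv2.resize(im[y0:y0+160,x0:x0+245],None,fx=f,fy=f,interpolation=cv2.INTER_CUBIC)
b=np.clip(b*1.2,0,255).astype(np.uint8).copy()
def dot(P,col):
    for q in pix('scene',P): cv2.circle(b,tuple(int(v) for v in (q-[x0,y0]+.5)*f),2,col,-1)
A=np.linspace(0,6.28,24)
dot(np.c_[.4387+.032*np.cos(A),.0031+.032*np.sin(A),0*A+.02],(255,0,0))
dot([[ 0.4492,-0.0988,.05],[ 0.4707,-0.1389,.05],[.4337,-.1586,.05],[.412,-.1184,.05]],(255,0,0))
dot([[.677,.3263,.0725],[.6873,.1753,.0725],[.4656,.1577,.0725],[.455,.3072,.0725]],(255,0,0))
dot([[.6625,.0352,.026],[.6687,-.1754,.026],[.5573,-.1774,.026],[.5512,.0289,.026]],(255,0,0))
c=np.array([.5712,.2416]);ex=np.array([np.cos(np.radians(94.2)),np.sin(np.radians(94.2))]);ey=np.array([-ex[1],ex[0]])
dot([[*(c+ex*x/1000+ey*y/1000),.066] for x in(-123,-76) for y in(-25,25)],(0,255,0))
cv2.imwrite('pics/s4.png',b[:,:,::-1])
```

```text
(no output)
```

View pics/s4.png

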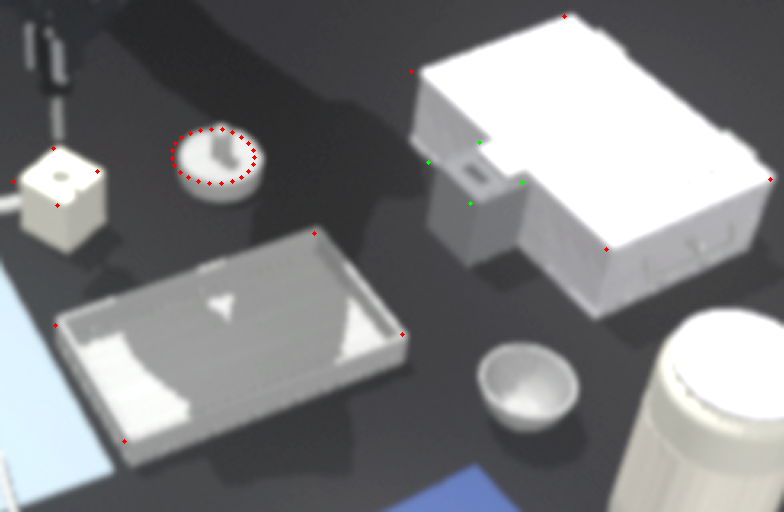

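The offset is about (+7,+3)/3.2 px for everything, so it is the scene camera's own calibration shift. Rod and slot agree with the top camera's estimate, so I'll go to the target and lower gently, watching the force.

Emit:
{"method": "step_arm", "body": {
  "commands": [
    [2,-1.2,2,0.2,0.3,0,1],
    [1,-0.5,2,0,0,0,1],
    [0,0,0,0,0,0,1],
    [0,0,0,0,0,0,1],
    [0,0,0,0,0,0,1]
  ]
}}

```text
t: 8.2
eef_pos: [0.5786, 0.1357, 0.1474]
eef_rot: [3.141, 0.002, 0.078]
wrist_force: [-0.0, -0.3, -0.7]
opening: 0.178
```

```bash
python3 go.py  .5793 .1356 .145 4.2
```

```text
8.2 [0.5786 0.1357 0.1474] [3.141e+00 2.000e-03 7.800e-02] [-0.  -0.3 -0.7] 0.178
shift [0.7 0.1 2.4] n 0.06 turn [0.  0.1 0.2] n 0.0
```

Emit:
{"method": "step_arm", "body": {
  "commands": [
    [0.5,0,3,0,0,0,1],
    [0,0,3,0,0,0,1],
    [0,0,3,0,0,0,1],
    [0,0,2,0,0,0,1],
    [0,0,0,0,0,0,1]
  ]
}}

```text
t: 8.62
eef_pos: [0.5793, 0.1362, 0.1354]
eef_rot: [3.141, 0.002, 0.078]
wrist_force: [0.7, 1.7, -1.3]
opening: 0.175
```

Emit:
{"method": "step_arm", "body": {
  "commands": [
    [0,0,2,0,0,0,1],
    [0,0,2,0,0,0,1],
    [0,0,2,0,0,0,1],
    [0,0,2,0,0,0,1],
    [0,0,0,0,0,0,1]
  ]
}}

```text
t: 9.03
eef_pos: [0.5791, 0.1365, 0.1262]
eef_rot: [3.142, 0.002, 0.078]
wrist_force: [-0.2, 0.2, -1.6]
opening: 0.171
```

Emit:
{"method": "step_arm", "body": {
  "commands": [
    [0,0,3,0,0,0,1],
    [0,0,3,0,0,0,1],
    [0,0,3,0,0,0,1],
    [0,0,2,0,0,0,1],
    [0,0,0,0,0,0,1]
  ]
}}

```text
t: 9.45
eef_pos: [0.5791, 0.1365, 0.1141]
eef_rot: [-3.142, 0.002, 0.078]
wrist_force: [-0.7, -0.0, -0.2]
opening: 0.176
```

Emit:
{"method": "step_arm", "body": {
  "commands": [
    [0,0,2.5,0,0,0,1],
    [0,0,2.5,0,0,0,1],
    [0,0,2.5,0,0,0,1],
    [0,0,0,0,0,0,1],
    [0,0,0,0,0,0,1]
  ]
}}

```text
t: 9.87
eef_pos: [0.5791, 0.1366, 0.1056]
eef_rot: [3.142, 0.002, 0.078]
wrist_force: [-0.7, 0.3, 0.3]
opening: 0.177
```

Emit:
{"method": "step_arm", "body": {
  "commands": [
    [0,0,2.5,0,0,0,1],
    [0,0,2.5,0,0,0,1],
    [0,0,0,0,0,0,1]
  ]
}}

```text
t: 10.12
eef_pos: [0.5797, 0.1365, 0.102]
eef_rot: [-3.141, 0.002, 0.078]
wrist_force: [-0.4, 0.1, 1.3]
opening: 0.177
```

Emit:
{"method": "step_arm", "body": {
  "commands": [
    [0,0,2.5,0,0,0,1],
    [0,0,2.5,0,0,0,1],
    [0,0,2.5,0,0,0,1],
    [0,0,1,0,0,0,1],
    [0,0,0,0,0,0,1]
  ]
}}

```text
t: 10.53
eef_pos: [0.5804, 0.1366, 0.0976]
eef_rot: [-3.138, 0.003, 0.078]
wrist_force: [-1.7, -0.0, 5.1]
opening: 0.176
```

Run:
```python
from h import *
st(); snap('scene','s5.png',(330,100,560,280),2.5)
```

```text
10.53 [0.5804 0.1366 0.0976] [-3.138e+00  3.000e-03  7.800e-02] [-1.7 -0.   5.1] 0.176
```

View pics/s5.png

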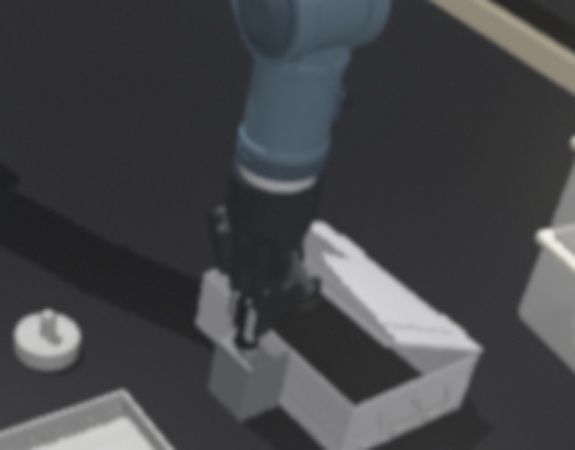

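The lid is swinging open: it stands up and the case's dark inside shows at (350,340). Next I withdraw the key and return it to the holder.

Emit:
{"method": "step_arm", "body": {
  "commands": [
    [0,0,-5,0,0,0,1],
    [0,0,-15,0,0,0,1],
    [0,0,-20,0,0,0,1],
    [0,0,-20,0,0,0,1],
    [0,0,-15,0,0,0,1]
  ]
}}

```text
t: 11.0
eef_pos: [0.5778, 0.1354, 0.1711]
eef_rot: [-3.141, 0.01, 0.077]
wrist_force: [0.6, 0.8, 0.7]
opening: 0.178
```

Emit:
{"method": "step_arm", "body": {
  "commands": [
    [0,0,-10,0,0,0,1],
    [0,0,0,0,0,0,1],
    [0,0,0,0,0,-7,1],
    [0,0,0,0,0,-7,1],
    [0,0,0,0,0,-7,1]
  ]
}}

```text
t: 11.42
eef_pos: [0.5801, 0.1351, 0.1839]
eef_rot: [-3.14, 0.003, 0.454]
wrist_force: [-0.5, 0.5, 0.3]
opening: 0.173
```

```bash
python3 go.py  .4414 -.1285 .17 28
```

```text
11.42 [0.5801 0.1351 0.1839] [-3.14e+00  3.00e-03  4.54e-01] [-0.5  0.5  0.3] 0.173
shift [-240.3  176.    14.2] n 7.15 turn [-0.1  0.1 -2. ] n 0.3
```

Emit:
{"method": "step_arm", "body": {
  "commands": [
    [-26,19,0,0,0,-1,1],
    [-28,20.5,0,0,0,0,1],
    [-28,20.5,0,0,0,0,1],
    [-28,20.5,0,0,0,0,1],
    [-28,20.5,0,0,0,0,1]
  ]
}}

```text
t: 11.83
eef_pos: [0.5031, -0.0112, 0.1787]
eef_rot: [-3.138, 0.002, 0.499]
wrist_force: [1.1, -0.5, -0.5]
opening: 0.178
```

Emit:
{"method": "step_arm", "body": {
  "commands": [
    [-28,20.5,0,0,0,0,1],
    [-28,20.5,0,0,0,0,1],
    [-20,14,0,0,0,0,1],
    [-10,7,0,0,0,0,1],
    [0,0,0,0,0,0,1]
  ]
}}

```text
t: 12.25
eef_pos: [0.4466, -0.1188, 0.1743]
eef_rot: [-3.136, 0.01, 0.486]
wrist_force: [-0.4, -0.1, -0.9]
opening: 0.18
```

Emit:
{"method": "step_arm", "body": {
  "commands": [
    [0,0,0,0,0,0,1],
    [0,0,0,0,0,0,1],
    [0,0,0,0,0,0,1]
  ]
}}

```text
t: 12.5
eef_pos: [0.4476, -0.116, 0.1734]
eef_rot: [-3.135, 0.009, 0.488]
wrist_force: [0.2, -0.5, 0.3]
opening: 0.178
```

```bash
python3 go.py  .4414 -.1285 .13 28
```

```text
12.5 [ 0.4476 -0.116   0.1734] [-3.135  0.009  0.488] [ 0.2 -0.5  0.3] 0.178
shift [-10.9   8.5  43.5] n 1.09 turn [-0.4  0.5 -0. ] n 0.1
```

Emit:
{"method": "step_arm", "body": {
  "commands": [
    [-5,4,10,-0.4,0.5,0,1],
    [-4,3,10,0,0,0,1],
    [0,0,9,0,0,0,1],
    [0,0,5,0,0,0,1],
    [0,0,0,0,0,0,1]
  ]
}}

```text
t: 12.92
eef_pos: [0.4492, -0.1179, 0.1384]
eef_rot: [3.139, -0.003, 0.505]
wrist_force: [-0.1, -0.3, -0.0]
opening: 0.177
```

Emit:
{"method": "step_arm", "body": {
  "commands": [
    [0,0,0,0,0,0,1],
    [0,0,0,0,0,0,1],
    [0,0,0,0,0,0,1]
  ]
}}

```text
t: 13.17
eef_pos: [0.4505, -0.1158, 0.1383]
eef_rot: [3.139, -0.002, 0.509]
wrist_force: [0.1, 0.9, -0.6]
opening: 0.173
```

```bash
python3 go.py  .4414 -.1285 .13 28
```

```text
13.17 [ 0.4505 -0.1158  0.1383] [ 3.139e+00 -2.000e-03  5.090e-01] [ 0.1  0.9 -0.6] 0.173
shift [-14.1   6.6   8.3] n 0.42 turn [ 0.1 -0.1  1.2] n 0.2
```

Emit:
{"method": "step_arm", "body": {
  "commands": [
    [-6,3,1,0,0,0.5,1],
    [-6,3,1,0,0,0.5,1],
    [0,0,0,0,0,0,1],
    [0,0,0,0,0,0,1],
    [0,0,0,0,0,0,1]
  ]
}}

```text
t: 13.58
eef_pos: [0.4429, -0.1286, 0.1374]
eef_rot: [3.138, -0.005, 0.489]
wrist_force: [-0.8, -0.4, -0.2]
opening: 0.176
```

```bash
python3 go.py  .4414 -.1285 .13 28
```

```text
13.58 [ 0.4429 -0.1286  0.1374] [ 3.138 -0.005  0.489] [-0.8 -0.4 -0.2] 0.176
shift [-1.3 -0.9  7.4] n 0.18 turn [ 0.2 -0.3  0. ] n 0.0
```

Within 2 mm, and the hole allows 3.5 mm. Lowering.

Emit:
{"method": "step_arm", "body": {
  "commands": [
    [-1,-0.7,3,0,-0.2,0,1],
    [0,0,4,0,0,0,1],
    [0,0,4,0,0,0,1],
    [0,0,4,0,0,0,1],
    [0,0,3,0,0,0,1]
  ]
}}

```text
t: 14.0
eef_pos: [0.4424, -0.1285, 0.1185]
eef_rot: [3.138, -0.004, 0.489]
wrist_force: [-0.0, 0.2, -1.2]
opening: 0.172
```

Emit:
{"method": "step_arm", "body": {
  "commands": [
    [0,0,4,0,0,0,1],
    [0,0,4,0,0,0,1],
    [0,0,4,0,0,0,1],
    [0,0,4,0,0,0,1],
    [0,0,0,0,0,0,1]
  ]
}}

```text
t: 14.42
eef_pos: [0.4416, -0.128, 0.0993]
eef_rot: [3.139, -0.001, 0.49]
wrist_force: [-0.1, -0.6, 0.1]
opening: 0.175
```

Emit:
{"method": "step_arm", "body": {
  "commands": [
    [0,0,4,0,0,0,1],
    [0,0,4,0,0,0,1],
    [0,0,4,0,0,0,1],
    [0,0,0,0,0,0,1],
    [0,0,0,0,0,0,1]
  ]
}}

```text
t: 14.83
eef_pos: [0.4417, -0.1282, 0.0858]
eef_rot: [3.139, -0.0, 0.49]
wrist_force: [-0.3, -0.1, -0.7]
opening: 0.178
```

Emit:
{"method": "step_arm", "body": {
  "commands": [
    [0,0,4,0,0,0,1],
    [0,0,3,0,0,0,1],
    [0,0,2,0,0,0,1],
    [0,0,0,0,0,0,1],
    [0,0,0,0,0,0,1]
  ]
}}

```text
t: 15.25
eef_pos: [0.4421, -0.1283, 0.0761]
eef_rot: [3.138, -0.001, 0.49]
wrist_force: [0.3, 0.4, -0.7]
opening: 0.177
```

Emit:
{"method": "step_arm", "body": {
  "commands": [
    [0,0,1,0,0,0,1],
    [0,0,0,0,0,0,0.6],
    [0,0,0,0,0,0,0],
    [0,0,0,0,0,0,0],
    [0,0,0,0,0,0,0]
  ]
}}

```text
t: 15.67
eef_pos: [0.4428, -0.1284, 0.0755]
eef_rot: [3.138, -0.002, 0.49]
wrist_force: [0.1, -0.8, 0.0]
opening: 0.738
```

Emit:
{"method": "step_arm", "body": {
  "commands": [
    [0,0,0,0,0,0,0],
    [0,0,0,0,0,0,0],
    [0,0,-10,0,0,0,0],
    [0,0,-30,0,0,0,0],
    [0,0,-30,0,0,0,0]
  ]
}}

```text
t: 16.08
eef_pos: [0.437, -0.1277, 0.1431]
eef_rot: [-3.14, 0.012, 0.489]
wrist_force: [1.0, 0.4, 0.7]
opening: 1.001
```

Emit:
{"method": "step_arm", "body": {
  "commands": [
    [0,0,-30,0,0,0,0],
    [0,0,-20,0,0,0,0],
    [0,0,0,0,0,7,0],
    [0,0,0,0,0,7,0],
    [0,0,0,0,0,7,0]
  ]
}}

```text
t: 16.5
eef_pos: [0.442, -0.13, 0.2058]
eef_rot: [3.139, -0.005, 0.108]
wrist_force: [-1.1, -0.5, -1.0]
opening: 1.001
```

```bash
python3 go.py  .5195 -.2694 .18 10
python3 - <<'E'
from fitc import *
t=read_camera('top');m=cmask(t)
for x,y in[(.6046,-.3468),(.5196,-.2693),(.4239,-.2669),(.4340,-.350)]: print(np.round(fit('top',x,y,m),4))
s=read_camera('scene')
a=cv2.resize(t[100:330,120:400],None,fx=1.42,fy=1.42,interpolation=cv2.INTER_CUBIC)
b=cv2.resize(s[130:330,260:540],None,fx=1.42,fy=1.42,interpolation=cv2.INTER_CUBIC)
b=cv2.copyMakeBorder(b,0,a.shape[0]-b.shape[0],0,0,cv2.BORDER_CONSTANT)
cv2.imwrite('pics/s6.png',np.hstack([a,b])[:,:,::-1])
E
```

```text
16.5 [ 0.442  -0.13    0.2058] [ 3.139 -0.005  0.108] [-1.1 -0.5 -1. ] 1.001
shift [ 61.8 146.9  26.6] n 3.87 turn [ 0.2 -0.3 -3.8] n 0.5
[  0.6024  -0.346  154.7052  73.0275]
[ 5.197000e-01 -2.695000e-01  3.200887e+02  2.209961e+02]
[ 0.4241 -0.2669 53.0788 77.9255]
[  0.4355  -0.3474 126.1478  81.9882]
```

View pics/s6.png

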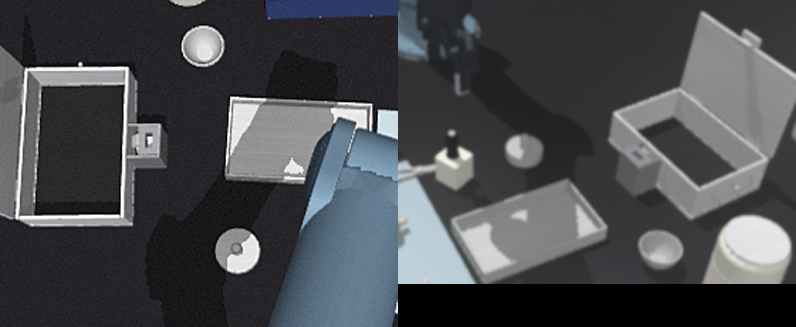

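Lid fully open, and the key stands in its holder at (453,150). Now to collar B (upper left on the towel).

Emit:
{"method": "step_arm", "body": {
  "commands": [
    [12,29,5,0,0,0,0],
    [12,29,5,0,0,0,0],
    [12,29,5,0,0,0,0],
    [12,29,5,0,0,-2,0],
    [6,14,3,0,0,-2,0]
  ]
}}

```text
t: 17.02
eef_pos: [0.5135, -0.2488, 0.1815]
eef_rot: [-3.136, -0.005, 0.219]
wrist_force: [0.5, 0.2, 0.2]
opening: 1.001
```

Emit:
{"method": "step_arm", "body": {
  "commands": [
    [0,0,0,0,0,0,0],
    [0,0,0,0,0,0,0],
    [0,0,0,0,0,0,0]
  ]
}}

```text
t: 17.27
eef_pos: [0.5127, -0.2527, 0.1804]
eef_rot: [-3.139, -0.0, 0.221]
wrist_force: [0.6, 0.0, -0.0]
opening: 1.003
```

```bash
python3 go.py  .5195 -.2694 .08 10 .5195 -.2694 .02 10
```

```text
17.27 [ 0.5127 -0.2527  0.1804] [-3.139 -0.     0.221] [ 0.6  0.  -0. ] 1.003
shift [  2.9  18.  100.4] n 2.45 turn [-0.2 -0.   2.7] n 0.4
shift [ 0. -0. 60.] n 1.44 turn [0. 0. 0.] n 0.0
```

Emit:
{"method": "step_arm", "body": {
  "commands": [
    [1,6,15,0,0,1,0.2],
    [1,6,25,0,0,1,0.2],
    [1,5,30,0,0,0,0.2],
    [0,0,25,0,0,0,0.2],
    [0,0,10,0,0,0,0.2]
  ]
}}

```text
t: 17.68
eef_pos: [0.5231, -0.2621, 0.0779]
eef_rot: [-3.136, -0.012, 0.196]
wrist_force: [-0.3, -0.0, -0.2]
opening: 0.8
```

Emit:
{"method": "step_arm", "body": {
  "commands": [
    [0,0,0,0,0,0,0.2],
    [0,0,0,0,0,0,0.2],
    [0,0,0,0,0,0,0.2]
  ]
}}

```text
t: 17.93
eef_pos: [0.5211, -0.2577, 0.0769]
eef_rot: [-3.131, -0.008, 0.201]
wrist_force: [-0.0, -0.1, 0.9]
opening: 0.799
```

```bash
python3 go.py  .5195 -.2694 .02 10
```

```text
17.93 [ 0.5211 -0.2577  0.0769] [-3.131 -0.008  0.201] [-0.  -0.1  0.9] 0.799
shift [-4.4 11.7 56.7] n 1.39 turn [-0.6 -0.5  1.5] n 0.2
```

Emit:
{"method": "step_arm", "body": {
  "commands": [
    [-1,6,8,-0.5,-0.4,0.5,0.2],
    [-1,5,8,0,0,0.5,0.2],
    [0,1,8,0,0,0,0.2],
    [0,0,8,0,0,0,0.2],
    [0,0,0,0,0,0,0.2]
  ]
}}

```text
t: 18.35
eef_pos: [0.5261, -0.2719, 0.0475]
eef_rot: [3.138, -0.01, 0.183]
wrist_force: [0.3, -0.1, -0.3]
opening: 0.797
```

Emit:
{"method": "step_arm", "body": {
  "commands": [
    [0,0,0,0,0,0,0.2],
    [0,0,0,0,0,0,0.2],
    [0,0,0,0,0,0,0.2]
  ]
}}

```text
t: 18.6
eef_pos: [0.5254, -0.2724, 0.0465]
eef_rot: [3.138, -0.009, 0.182]
wrist_force: [0.3, 0.3, -0.1]
opening: 0.801
```

```bash
python3 go.py  .5195 -.2694 .02 10
```

```text
18.6 [ 0.5254 -0.2724  0.0465] [ 3.138 -0.009  0.182] [ 0.3  0.3 -0.1] 0.801
shift [-5.5 -4.1 26.5] n 0.66 turn [ 0.2 -0.5  0.4] n 0.1
```

Emit:
{"method": "step_arm", "body": {
  "commands": [
    [-3,-1,8,0,-0.4,0,0.2],
    [-2,-1,8,0,0,0,0.2],
    [-1,-1,6,0,0,0,0.2],
    [0,0,1,0,0,0,0.2],
    [0,0,0,0,0,0,0.2]
  ]
}}

```text
t: 19.02
eef_pos: [0.5185, -0.2701, 0.0214]
eef_rot: [3.139, -0.001, 0.182]
wrist_force: [0.1, 0.1, -0.1]
opening: 0.801
```

```bash
python3 go.py  .5195 -.2694 .02 10
```

```text
19.02 [ 0.5185 -0.2701  0.0214] [ 3.139e+00 -1.000e-03  1.820e-01] [ 0.1  0.1 -0.1] 0.801
shift [ 1.1 -0.6  1.4] n 0.04 turn [ 0.2 -0.1  0.5] n 0.1
```

Emit:
{"method": "step_arm", "body": {
  "commands": [
    [0.5,0,0.5,0,0,0,0.5],
    [0,0,0,0,0,0,0.7],
    [0,0,0,0,0,0,1],
    [0,0,0,0,0,0,1],
    [0,0,0,0,0,0,1]
  ]
}}

```text
t: 19.43
eef_pos: [0.5197, -0.2703, 0.0214]
eef_rot: [3.138, -0.002, 0.183]
wrist_force: [-0.1, 0.2, -0.4]
opening: 0.387
```

Emit:
{"method": "step_arm", "body": {
  "commands": [
    [0,0,0,0,0,0,1],
    [0,0,0,0,0,0,1],
    [0,0,-15,0,0,0,1],
    [0,0,-25,0,0,0,1],
    [0,0,-25,0,0,0,1]
  ]
}}

```text
t: 19.85
eef_pos: [0.5147, -0.2675, 0.084]
eef_rot: [-3.138, 0.009, 0.183]
wrist_force: [1.4, -1.1, 0.6]
opening: 0.388
```

Emit:
{"method": "step_arm", "body": {
  "commands": [
    [0,0,-20,0,0,0,1],
    [0,0,-10,0,0,0,1],
    [0,0,0,0,0,0,1],
    [0,0,0,0,0,0,1],
    [0,0,0,0,0,0,1]
  ]
}}

```text
t: 20.27
eef_pos: [0.5182, -0.2699, 0.1235]
eef_rot: [3.14, -0.001, 0.181]
wrist_force: [-1.1, 0.7, -1.2]
opening: 0.391
```

```bash
python3 go.py  .4383 .0029 .13 10
```

```text
20.27 [ 0.5182 -0.2699  0.1235] [ 3.14e+00 -1.00e-03  1.81e-01] [-1.1  0.7 -1.2] 0.391
shift [ -29.4 -282.7   -7.1] n 6.82 turn [ 0.1 -0.1  0.4] n 0.1
```

Emit:
{"method": "step_arm", "body": {
  "commands": [
    [0,0,-20,0,0,0,1],
    [0,-15,-20,0,0,0,1],
    [-4,-30,0,0,0,0,1],
    [-4,-34,0,0,0,0,1],
    [-4,-34,0,0,0,0,1]
  ]
}}

```text
t: 20.68
eef_pos: [0.4822, -0.1663, 0.1599]
eef_rot: [3.133, 0.008, 0.166]
wrist_force: [1.1, 0.5, 0.3]
opening: 0.391
```

Emit:
{"method": "step_arm", "body": {
  "commands": [
    [-4,-34,0,0,0,0,1],
    [-4,-34,0,0,0,0,1],
    [-4,-34,0,0,0,0,1],
    [-4,-34,0,0,0,0,1],
    [-2,-16,0,0,0,0,1]
  ]
}}

```text
t: 21.1
eef_pos: [0.4302, -0.0101, 0.1529]
eef_rot: [3.134, 0.02, 0.168]
wrist_force: [0.7, 0.2, 0.1]
opening: 0.39
```

Emit:
{"method": "step_arm", "body": {
  "commands": [
    [0,0,0,0,0,0,1],
    [0,0,0,0,0,0,1],
    [0,0,0,0,0,0,1]
  ]
}}

```text
t: 21.35
eef_pos: [0.4261, -0.0055, 0.15]
eef_rot: [3.136, 0.027, 0.179]
wrist_force: [-0.3, -0.9, 0.2]
opening: 0.388
```

```bash
python3 go.py  .4383 .0029 .08 10
```

```text
21.35 [ 0.4261 -0.0055  0.15  ] [3.136 0.027 0.179] [-0.3 -0.9  0.2] 0.388
shift [15.4 -6.5 69.6] n 1.72 turn [0.3 1.6 0.3] n 0.2
```

Emit:
{"method": "step_arm", "body": {
  "commands": [
    [4,-2,10,0.3,0.8,0,1],
    [4,-2,15,0,0.6,0,1],
    [2,-2,15,0,0,0,1],
    [1,0,12,0,0,0,1],
    [0,0,5,0,0,0,1]
  ]
}}

```text
t: 21.77
eef_pos: [0.4401, -0.0064, 0.0918]
eef_rot: [3.136, -0.004, 0.166]
wrist_force: [0.2, 0.3, 0.3]
opening: 0.39
```

Emit:
{"method": "step_arm", "body": {
  "commands": [
    [0,0,0,0,0,0,1],
    [0,0,0,0,0,0,1],
    [0,0,0,0,0,0,1]
  ]
}}

```text
t: 22.02
eef_pos: [0.4398, -0.0112, 0.0908]
eef_rot: [3.132, 0.0, 0.158]
wrist_force: [0.5, -0.3, 0.2]
opening: 0.388
```

```bash
python3 go.py  .4383 .0029 .075 10
```

```text
22.02 [ 0.4398 -0.0112  0.0908] [3.132 0.    0.158] [ 0.5 -0.3  0.2] 0.388
shift [  0.7 -14.3  15.6] n 0.51 turn [ 0.5  0.  -0.9] n 0.2
```

Emit:
{"method": "step_arm", "body": {
  "commands": [
    [0,-5,3,0.4,0,-0.4,1],
    [0,-5,3,0,0,-0.4,1],
    [0,-1,2,0,0,0,1],
    [0,0,0,0,0,0,1],
    [0,0,0,0,0,0,1]
  ]
}}

```text
t: 22.43
eef_pos: [0.4399, 0.0009, 0.0841]
eef_rot: [3.141, -0.005, 0.173]
wrist_force: [0.7, 0.3, -0.2]
opening: 0.394
```

Emit:
{"method": "step_arm", "body": {
  "commands": [
    [0,0,0,0,0,0,1],
    [0,0,0,0,0,0,1],
    [0,0,0,0,0,0,1]
  ]
}}

```text
t: 22.68
eef_pos: [0.44, 0.0014, 0.0844]
eef_rot: [-3.141, -0.006, 0.174]
wrist_force: [-0.0, -0.3, -0.7]
opening: 0.387
```

```bash
python3 go.py  .4383 .0029 .07 10
```

```text
22.68 [0.44   0.0014 0.0844] [-3.141 -0.006  0.174] [-0.  -0.3 -0.7] 0.387
shift [-1.5 -1.8 14.4] n 0.35 turn [-0.  -0.3 -0. ] n 0.0
```

Now lower onto the pin.

Emit:
{"method": "step_arm", "body": {
  "commands": [
    [-1,-1,5,0,-0.3,0,1],
    [0,0,5,0,0,0,1],
    [0,0,4,0,0,0,1],
    [0,0,3,0,0,0,1],
    [0,0,0,0,0,0,1]
  ]
}}

```text
t: 23.1
eef_pos: [0.4396, 0.0025, 0.066]
eef_rot: [-3.141, -0.001, 0.174]
wrist_force: [0.1, 0.5, 2.2]
opening: 0.391
```

Emit:
{"method": "step_arm", "body": {
  "commands": [
    [0,0,3,0,0,0,1],
    [0,0,3,0,0,0,1],
    [0,0,3,0,0,0,1],
    [0,0,0,0,0,0,1],
    [0,0,0,0,0,0,1]
  ]
}}

```text
t: 23.52
eef_pos: [0.4417, 0.0054, 0.0572]
eef_rot: [-3.138, -0.004, 0.175]
wrist_force: [0.2, 0.9, 0.5]
opening: 0.391
```

Emit:
{"method": "step_arm", "body": {
  "commands": [
    [0,0,3,0,0,0,1],
    [0,0,2,0,0,0,1],
    [0,0,2,0,0,0,1],
    [0,0,0,0,0,0,1],
    [0,0,0,0,0,0,1]
  ]
}}

```text
t: 23.93
eef_pos: [0.4413, 0.0054, 0.0492]
eef_rot: [-3.138, -0.004, 0.175]
wrist_force: [0.7, 0.7, 0.6]
opening: 0.388
```

Emit:
{"method": "step_arm", "body": {
  "commands": [
    [0,0,3,0,0,0,1],
    [0,0,3,0,0,0,1],
    [0,0,2,0,0,0,1],
    [0,0,2,0,0,0,1],
    [0,0,0,0,0,0,1]
  ]
}}

```text
t: 24.35
eef_pos: [0.4416, 0.0055, 0.041]
eef_rot: [-3.134, -0.001, 0.174]
wrist_force: [0.3, 1.1, -1.2]
opening: 0.389
```

Emit:
{"method": "step_arm", "body": {
  "commands": [
    [0,0,2,0,0,0,1],
    [0,0,0,0,0,0,1]
  ]
}}

```text
t: 24.52
eef_pos: [0.442, 0.0055, 0.041]
eef_rot: [-3.13, 0.001, 0.174]
wrist_force: [0.1, 1.2, -0.3]
opening: 0.388
```

It went fully home (TCP 0.041), so this is a new-type collar. It goes in the case.

Emit:
{"method": "step_arm", "body": {
  "commands": [
    [0,0,-8,0,0,0,1],
    [0,0,-18,0,0,0,1],
    [0,0,-25,0,0,0,1],
    [0,0,-25,0,0,0,1],
    [0,0,-20,0,0,0,1]
  ]
}}

```text
t: 24.93
eef_pos: [0.4386, 0.0025, 0.1363]
eef_rot: [-3.136, 0.011, 0.172]
wrist_force: [0.7, -0.6, -0.8]
opening: 0.386
```

Emit:
{"method": "step_arm", "body": {
  "commands": [
    [0,0,-10,0,0,0,1],
    [0,0,0,0,0,0,1],
    [0,0,0,0,0,0,1]
  ]
}}

```text
t: 25.18
eef_pos: [0.4419, 0.0016, 0.151]
eef_rot: [-3.135, 0.001, 0.171]
wrist_force: [-0.5, -0.3, -0.6]
opening: 0.389
```

```bash
python3 go.py  .612 .235 .15 10 .612 .235 .025 4
```

```text
25.18 [0.4419 0.0016 0.151 ] [-3.135e+00  1.000e-03  1.710e-01] [-0.5 -0.3 -0.6] 0.389
shift [ 207.2 -201.2    2.1] n 6.93 turn [-0.4  0.  -0.2] n 0.1
shift [  0.  -0. 125.] n 3.0 turn [ 0. -0.  6.] n 0.8
```

Emit:
{"method": "step_arm", "body": {
  "commands": [
    [20,-19,-4,0,0,0,1],
    [25,-24,-3,0,0,0,1],
    [25,-24,-3,0,0,0,1],
    [25,-24,-3,0,0,0,1],
    [25,-24,-3,0,0,0,1]
  ]
}}

```text
t: 25.6
eef_pos: [0.5355, 0.1278, 0.16]
eef_rot: [-3.136, 0.017, 0.152]
wrist_force: [1.0, -0.1, 0.1]
opening: 0.387
```

Emit:
{"method": "step_arm", "body": {
  "commands": [
    [25,-24,-3,0,0,0,1],
    [25,-24,-3,0,0,0,1],
    [15,-14,0,0,1,2,1],
    [0,0,0,0,0.5,2,1],
    [0,0,0,0,0,0,1]
  ]
}}

```text
t: 26.02
eef_pos: [0.593, 0.211, 0.155]
eef_rot: [-3.141, -0.003, 0.091]
wrist_force: [-0.2, -1.3, -0.4]
opening: 0.387
```

Emit:
{"method": "step_arm", "body": {
  "commands": [
    [0,0,0,0,0,0,1],
    [0,0,0,0,0,0,1],
    [0,0,0,0,0,0,1]
  ]
}}

```text
t: 26.27
eef_pos: [0.5903, 0.2093, 0.1505]
eef_rot: [3.138, 0.004, 0.092]
wrist_force: [-0.2, -0.3, -0.3]
opening: 0.388
```

```bash
python3 go.py  .612 .235 .025 4
```

```text
26.27 [0.5903 0.2093 0.1505] [3.138 0.004 0.092] [-0.2 -0.3 -0.3] 0.388
shift [ 24.5 -24.  125.3] n 3.11 turn [0.2 0.2 1.3] n 0.2
```

Emit:
{"method": "step_arm", "body": {
  "commands": [
    [9,-10,0,0,0,0.5,1],
    [9,-10,10,0,0,0.5,1],
    [4,-4,20,0,0,0,1],
    [0,0,20,0,0,0,1],
    [0,0,10,0,0,0,1]
  ]
}}

```text
t: 26.68
eef_pos: [0.6122, 0.2291, 0.0919]
eef_rot: [3.14, 0.0, 0.066]
wrist_force: [-0.8, 0.3, -0.6]
opening: 0.388
```

Emit:
{"method": "step_arm", "body": {
  "commands": [
    [0,0,10,0,0,0,1],
    [0,0,10,0,0,0,1],
    [0,0,0,0,0,0,1],
    [0,0,0,0,0,0,1]
  ]
}}

```text
t: 27.02
eef_pos: [0.61, 0.2249, 0.0683]
eef_rot: [3.138, 0.005, 0.062]
wrist_force: [0.5, 0.0, 1.2]
opening: 0.383
```

```bash
python3 go.py  .612 .235 .025 4
```

```text
27.02 [0.61   0.2249 0.0683] [3.138 0.005 0.062] [0.5 0.  1.2] 0.383
shift [  2.8 -10.1  43.2] n 1.07 turn [ 0.2  0.3 -0.5] n 0.1
```

Emit:
{"method": "step_arm", "body": {
  "commands": [
    [0,-3,10,0,0.2,0,1],
    [0,-2,10,0,0,0,1],
    [0,0,10,0,0,0,1],
    [0,0,6,0,0,0,1],
    [0,0,0,0,0,0,1]
  ]
}}

```text
t: 27.43
eef_pos: [0.6113, 0.2308, 0.0314]
eef_rot: [3.14, -0.003, 0.062]
wrist_force: [-0.2, 0.0, -0.7]
opening: 0.391
```

Emit:
{"method": "step_arm", "body": {
  "commands": [
    [0,0,0,0,0,0,1],
    [0,0,0,0,0,0,1]
  ]
}}

```text
t: 27.6
eef_pos: [0.6108, 0.2308, 0.0304]
eef_rot: [3.139, -0.001, 0.062]
wrist_force: [0.1, -0.4, -0.6]
opening: 0.387
```

Emit:
{"method": "step_arm", "body": {
  "commands": [
    [0,0,2,0,0,0,1],
    [0,0,2,0,0,0,1],
    [0,0,1,0,0,0,1],
    [0,0,0,0,0,0,1],
    [0,0,0,0,0,0,0.5]
  ]
}}

```text
t: 28.02
eef_pos: [0.6121, 0.231, 0.0263]
eef_rot: [3.14, -0.004, 0.062]
wrist_force: [-0.8, 0.3, -0.1]
opening: 0.495
```

Emit:
{"method": "step_arm", "body": {
  "commands": [
    [0,0,0,0,0,0,0.42],
    [0,0,0,0,0,0,0.42],
    [0,0,0,0,0,0,0.42],
    [0,0,-15,0,0,0,0.42],
    [0,0,-30,0,0,0,0.42]
  ]
}}

```text
t: 28.43
eef_pos: [0.607, 0.2295, 0.0672]
eef_rot: [3.136, 0.007, 0.062]
wrist_force: [0.7, 0.7, -0.1]
opening: 0.577
```

Emit:
{"method": "step_arm", "body": {
  "commands": [
    [0,0,-35,0,0,0,0.42],
    [0,0,-35,0,0,0,0.3],
    [0,0,-25,0,0,0,0.2],
    [0,0,0,0,0,0,0.2],
    [0,0,0,0,0,0,0.2]
  ]
}}

```text
t: 28.85
eef_pos: [0.6115, 0.23, 0.1777]
eef_rot: [3.14, -0.004, 0.06]
wrist_force: [-0.7, 0.8, -0.1]
opening: 0.802
```

```bash
python3 go.py  .4239 -.2665 .17 4
python3 - <<'E'
from fitc import *
t=read_camera('top');m=cmask(t)
for x,y in[(.6046,-.3468),(.4239,-.2669),(.4340,-.350)]: print(np.round(fit('top',x,y,m),4))
n,l,s,ce=cv2.connectedComponentsWithStats(m)
for i in range(1,n):
    if s[i][4]>60: print(s[i],np.round(world('top',ce[i],.02),4))
E
```

```text
28.85 [0.6115 0.23   0.1777] [ 3.14  -0.004  0.06 ] [-0.7  0.8 -0.1] 0.802
shift [-216.9  484.4    7.6] n 12.73 turn [ 0.1 -0.2 -0.6] n 0.1
[  0.6051  -0.3486 155.9691 182.9686]
[  0.4239  -0.2669  52.8331 240.902 ]
[  0.4342  -0.3484 123.7151 228.0039]
[171 177  27  21 359] [0.6104 0.2313 0.02  ]
[453 200  20  23 189] [ 0.5998 -0.3437  0.02  ]
[502 249  25  28 181] [ 0.4946 -0.445   0.02  ]
[408 283  23  19 129] [ 0.4269 -0.2576  0.02  ]
[448 282  22  18 134] [ 0.4303 -0.3388  0.02  ]
[ 576  357   64   89 1516] [ 0.2539 -0.656   0.02  ]
```

The collar is in the case (blob at 0.610, 0.231), and the other collars have not moved. Next, collar C, beside the nippers.

Emit:
{"method": "step_arm", "body": {
  "commands": [
    [-10,22,-2,0,0,0,0.2],
    [-17,36,-2,0,0,0,0.2],
    [-17,36,-2,0,0,0,0.2],
    [-17,36,-2,0,0,0,0.2],
    [-17,36,-2,0,0,0,0.2]
  ]
}}

```text
t: 29.32
eef_pos: [0.5427, 0.069, 0.1834]
eef_rot: [-3.14, -0.003, 0.084]
wrist_force: [1.1, -0.1, 0.1]
opening: 0.796
```

Emit:
{"method": "step_arm", "body": {
  "commands": [
    [-17,36,-2,0,0,0,0.2],
    [-17,36,-2,0,0,0,0.2],
    [-17,36,-2,0,0,0,0.2],
    [-17,36,-2,0,0,0,0.2],
    [-17,36,-2,0,0,0,0.2]
  ]
}}

```text
t: 29.73
eef_pos: [0.4633, -0.1238, 0.1882]
eef_rot: [-3.139, 0.008, 0.086]
wrist_force: [1.0, -0.2, -0.0]
opening: 0.802
```

Emit:
{"method": "step_arm", "body": {
  "commands": [
    [-17,36,-2,0,0,0,0.2],
    [-17,36,0,0,0,0,0.2],
    [-10,22,0,0,0,3,0.2],
    [0,0,0,0,0,6,0.2],
    [0,0,0,0,0,6,0.2]
  ]
}}

```text
t: 30.15
eef_pos: [0.4141, -0.2351, 0.1875]
eef_rot: [3.141, 0.016, -0.205]
wrist_force: [1.2, 0.3, 0.4]
opening: 0.799
```

Emit:
{"method": "step_arm", "body": {
  "commands": [
    [0,0,0,0,0,3,0.2],
    [0,0,0,0,0,0,0.2],
    [0,0,0,0,0,0,0.2],
    [0,0,0,0,0,0,0.2]
  ]
}}

```text
t: 30.48
eef_pos: [0.4093, -0.2362, 0.1845]
eef_rot: [3.139, 0.023, -0.267]
wrist_force: [-0.1, 0.2, 0.3]
opening: 0.802
```

```bash
python3 go.py  .4241 -.2669 .05 -15
python3 - <<'E'
from fitc import *
t=read_camera('top');m=cmask(t)
for x,y in[(.6046,-.3468),(.4239,-.2669),(.4340,-.350)]: print(np.round(fit('top',x,y,m),4))
E
```

```text
30.48 [ 0.4093 -0.2362  0.1845] [ 3.139  0.023 -0.267] [-0.1  0.2  0.3] 0.802
shift [ 25.5  25.4 134. ] n 3.33 turn [ 0.1  1.3 -0.3] n 0.2
[  0.6046  -0.3467 154.8378 144.9843]
[ 4.471000e-01 -2.335000e-01 -2.562950e+01  3.429843e+02]
[ 4.315000e-01 -2.898000e-01  1.164617e+02  3.729608e+02]
```

Emit:
{"method": "step_arm", "body": {
  "commands": [
    [9,8,10,0,0.6,0,0.2],
    [9,8,20,0,0.5,0,0.2],
    [6,6,30,0,0,0,0.2],
    [0,2,30,0,0,0,0.2],
    [0,0,15,0,0,0,0.2]
  ]
}}

```text
t: 30.95
eef_pos: [0.4342, -0.2646, 0.0787]
eef_rot: [-3.14, -0.009, -0.252]
wrist_force: [-1.3, 0.4, -1.3]
opening: 0.801
```

Emit:
{"method": "step_arm", "body": {
  "commands": [
    [0,0,0,0,0,0,0.2],
    [0,0,0,0,0,0,0.2],
    [0,0,0,0,0,0,0.2]
  ]
}}

```text
t: 31.2
eef_pos: [0.4319, -0.2623, 0.075]
eef_rot: [-3.14, 0.0, -0.248]
wrist_force: [0.4, 0.1, 0.2]
opening: 0.797
```

```bash
python3 go.py  .4241 -.2669 .05 -15
```

```text
31.2 [ 0.4319 -0.2623  0.075 ] [-3.14   0.    -0.248] [0.4 0.1 0.2] 0.797
shift [-6.4  6.4 25. ] n 0.64 turn [-0.1  0.   0.8] n 0.1
```

Emit:
{"method": "step_arm", "body": {
  "commands": [
    [-3,3,8,0,0,0.4,0.2],
    [-3,3,10,0,0,0.4,0.2],
    [-1,0,10,0,0,0,0.2],
    [0,0,8,0,0,0,0.2],
    [0,0,0,0,0,0,0.2]
  ]
}}

```text
t: 31.62
eef_pos: [0.4268, -0.2672, 0.04]
eef_rot: [-3.139, -0.009, -0.261]
wrist_force: [-0.4, 0.7, -0.5]
opening: 0.802
```

Emit:
{"method": "step_arm", "body": {
  "commands": [
    [0,0,0,0,0,0,0.2],
    [0,0,0,0,0,0,0.2],
    [0,0,0,0,0,0,0.2]
  ]
}}

```text
t: 31.87
eef_pos: [0.4264, -0.2672, 0.0394]
eef_rot: [-3.139, -0.008, -0.261]
wrist_force: [-0.5, -1.0, -0.2]
opening: 0.8
```

```bash
python3 go.py  .4241 -.2669 .021 -15
```

```text
31.87 [ 0.4264 -0.2672  0.0394] [-3.139 -0.008 -0.261] [-0.5 -1.  -0.2] 0.8
shift [-2.5  0.4 18.3] n 0.44 turn [-0.1 -0.5  0. ] n 0.1
```

Emit:
{"method": "step_arm", "body": {
  "commands": [
    [-1,0,7,0,-0.4,0,0.2],
    [-1,0,6,0,0,0,0.2],
    [0,0,3,0,0,0,0.2],
    [0,0,0,0,0,0,0.2],
    [0,0,0,0,0,0,0.2]
  ]
}}

```text
t: 32.28
eef_pos: [0.4254, -0.2667, 0.0223]
eef_rot: [-3.139, -0.002, -0.26]
wrist_force: [1.7, -0.2, -0.5]
opening: 0.799
```

Emit:
{"method": "step_arm", "body": {
  "commands": [
    [0,0,0,0,0,0,0.5],
    [0,0,0,0,0,0,0.7],
    [0,0,0,0,0,0,1],
    [0,0,0,0,0,0,1],
    [0,0,0,0,0,0,1]
  ]
}}

```text
t: 32.7
eef_pos: [0.4259, -0.2672, 0.023]
eef_rot: [-3.139, -0.003, -0.261]
wrist_force: [0.4, 0.4, -0.4]
opening: 0.397
```

Emit:
{"method": "step_arm", "body": {
  "commands": [
    [0,0,0,0,0,0,1],
    [0,0,0,0,0,0,1],
    [0,0,-10,0,0,0,1],
    [0,0,-25,0,0,0,1],
    [0,0,-35,0,0,0,1]
  ]
}}

```text
t: 33.12
eef_pos: [0.4203, -0.264, 0.0899]
eef_rot: [-3.138, 0.012, -0.261]
wrist_force: [0.8, 0.1, 0.4]
opening: 0.395
```

Emit:
{"method": "step_arm", "body": {
  "commands": [
    [0,0,-35,0,0,0,1],
    [0,0,-30,0,0,0,1],
    [0,0,-10,0,0,0,1],
    [0,0,0,0,0,0,1],
    [0,0,0,0,0,0,1]
  ]
}}

```text
t: 33.53
eef_pos: [0.423, -0.2671, 0.1748]
eef_rot: [-3.137, 0.003, -0.263]
wrist_force: [0.1, 0.6, -0.2]
opening: 0.4
```

```bash
python3 go.py  .441 .005 .16 -15
```

```text
33.53 [ 0.423  -0.2671  0.1748] [-3.137e+00  3.000e-03 -2.630e-01] [ 0.1  0.6 -0.2] 0.4
shift [ -53.4 -267.3   16.2] n 6.55 turn [-0.3  0.1 -0.1] n 0.0
```

Emit:
{"method": "step_arm", "body": {
  "commands": [
    [-4,-20,0,0,0,0,1],
    [-7,-35,0,0,0,0,1],
    [-7,-35,0,0,0,0,1],
    [-7,-35,0,0,0,0,1],
    [-7,-35,0,0,0,0,1]
  ]
}}

```text
t: 33.95
eef_pos: [0.4286, -0.1088, 0.17]
eef_rot: [3.135, 0.008, -0.285]
wrist_force: [0.7, 0.4, 0.1]
opening: 0.399
```

Emit:
{"method": "step_arm", "body": {
  "commands": [
    [-7,-35,0,0,0,0,1],
    [-7,-35,0,0,0,0,1],
    [-5,-25,0,0,0,0,1],
    [0,-8,0,0,0,0,1],
    [0,0,0,0,0,0,1]
  ]
}}

```text
t: 34.37
eef_pos: [0.4315, 0.0091, 0.162]
eef_rot: [3.13, 0.021, -0.27]
wrist_force: [-0.1, -0.7, 0.7]
opening: 0.397
```

Emit:
{"method": "step_arm", "body": {
  "commands": [
    [0,0,0,0,0,0,1],
    [0,0,0,0,0,0,1],
    [0,0,0,0,0,0,1]
  ]
}}

```text
t: 34.62
eef_pos: [0.4292, 0.0054, 0.1597]
eef_rot: [3.124, 0.025, -0.273]
wrist_force: [-0.4, -0.0, -0.2]
opening: 0.396
```

```bash
python3 go.py  .441 .005 .085 -15
```

```text
34.62 [0.4292 0.0054 0.1597] [ 3.124  0.025 -0.273] [-0.4 -0.  -0.2] 0.396
shift [13.3 -4.1 74.3] n 1.81 turn [ 1.   1.5 -0.7] n 0.3
```

Emit:
{"method": "step_arm", "body": {
  "commands": [
    [4,-1,10,0.5,0.8,-0.3,1],
    [4,-1,15,0.4,0.5,0,1],
    [1,0,20,0,0,0,1],
    [0,0,15,0,0,0,1],
    [0,0,5,0,0,0,1]
  ]
}}

```text
t: 35.03
eef_pos: [0.441, -0.0046, 0.0944]
eef_rot: [-3.14, -0.005, -0.285]
wrist_force: [-0.9, -0.4, -0.5]
opening: 0.397
```

Emit:
{"method": "step_arm", "body": {
  "commands": [
    [0,0,0,0,0,0,1],
    [0,0,0,0,0,0,1],
    [0,0,0,0,0,0,1]
  ]
}}

```text
t: 35.28
eef_pos: [0.44, -0.009, 0.094]
eef_rot: [3.14, -0.003, -0.292]
wrist_force: [-0.8, -0.8, 0.2]
opening: 0.394
```

```bash
python3 go.py  .441 .005 .075 -15
```

```text
35.28 [ 0.44  -0.009  0.094] [ 3.14e+00 -3.00e-03 -2.92e-01] [-0.8 -0.8  0.2] 0.394
shift [ -3.1 -13.7  19. ] n 0.57 turn [ 0.1 -0.2 -1.8] n 0.2
```

Emit:
{"method": "step_arm", "body": {
  "commands": [
    [-1,-5,2,0,0,-0.6,1],
    [-1,-5,2,0,0,-0.5,1],
    [0,-1,2,0,0,0,1],
    [0,0,0,0,0,0,1],
    [0,0,0,0,0,0,1]
  ]
}}

```text
t: 35.7
eef_pos: [0.4441, 0.0043, 0.0903]
eef_rot: [-3.139, -0.008, -0.27]
wrist_force: [0.2, -0.7, -0.5]
opening: 0.393
```

Emit:
{"method": "step_arm", "body": {
  "commands": [
    [0,0,0,0,0,0,1],
    [0,0,0,0,0,0,1],
    [0,0,0,0,0,0,1]
  ]
}}

```text
t: 35.95
eef_pos: [0.4443, 0.0049, 0.0906]
eef_rot: [-3.138, -0.009, -0.269]
wrist_force: [0.1, 0.4, 0.3]
opening: 0.396
```

```bash
python3 go.py  .441 .005 .075 -15
```

```text
35.95 [0.4443 0.0049 0.0906] [-3.138 -0.009 -0.269] [0.1 0.4 0.3] 0.396
shift [-3.3  0.9 15.6] n 0.38 turn [-0.2 -0.5 -0.4] n 0.1
```

Emit:
{"method": "step_arm", "body": {
  "commands": [
    [-2,0,7,0,-0.4,0,1],
    [-1,0,7,0,0,0,1],
    [0,0,5,0,0,0,1],
    [0,0,3,0,0,0,1],
    [0,0,0,0,0,0,1]
  ]
}}

```text
t: 36.37
eef_pos: [0.4409, 0.0057, 0.066]
eef_rot: [-3.138, -0.001, -0.269]
wrist_force: [-0.3, -0.6, -1.0]
opening: 0.398
```

Emit:
{"method": "step_arm", "body": {
  "commands": [
    [0,0,3,0,0,0,1],
    [0,0,3,0,0,0,1],
    [0,0,3,0,0,0,1],
    [0,0,0,0,0,0,1],
    [0,0,0,0,0,0,1]
  ]
}}

```text
t: 36.78
eef_pos: [0.4405, 0.0052, 0.0554]
eef_rot: [-3.14, 0.001, -0.27]
wrist_force: [0.7, -0.6, -0.7]
opening: 0.4
```

Emit:
{"method": "step_arm", "body": {
  "commands": [
    [0,0,3,0,0,0,1],
    [0,0,2,0,0,0,1],
    [0,0,2,0,0,0,1],
    [0,0,0,0,0,0,1],
    [0,0,0,0,0,0,1]
  ]
}}

```text
t: 37.2
eef_pos: [0.4411, 0.0054, 0.048]
eef_rot: [-3.139, -0.0, -0.27]
wrist_force: [-0.0, -0.3, -0.2]
opening: 0.397
```

Emit:
{"method": "step_arm", "body": {
  "commands": [
    [0,0,3,0,0,0,1],
    [0,0,2,0,0,0,1],
    [0,0,0,0,0,0,1]
  ]
}}

```text
t: 37.45
eef_pos: [0.4414, 0.0056, 0.0428]
eef_rot: [-3.138, -0.001, -0.27]
wrist_force: [0.4, -0.3, 0.1]
opening: 0.394
```

Home again: no stop at 0.055 and down to 0.043, so this is new-type too. To the case, at the near end.

Emit:
{"method": "step_arm", "body": {
  "commands": [
    [0,0,2,0,0,0,1],
    [0,0,-8,0,0,0,1],
    [0,0,-25,0,0,0,1],
    [0,0,-30,0,0,0,1],
    [0,0,-30,0,0,0,1]
  ]
}}

```text
t: 37.87
eef_pos: [0.4382, 0.0039, 0.1341]
eef_rot: [3.138, 0.01, -0.272]
wrist_force: [0.1, 1.1, 0.7]
opening: 0.398
```

Emit:
{"method": "step_arm", "body": {
  "commands": [
    [0,0,-20,0,0,0,1],
    [0,-15,-5,0,0,0,1],
    [1.5,-32,-2,0,0,0,1],
    [1.5,-34,-2,0,0,0,1],
    [1.5,-34,-2,0,0,0,1]
  ]
}}

```text
t: 38.28
eef_pos: [0.4781, 0.1078, 0.1736]
eef_rot: [-3.133, 0.003, -0.291]
wrist_force: [0.3, -0.6, -0.4]
opening: 0.398
```

Emit:
{"method": "step_arm", "body": {
  "commands": [
    [1.5,-34,-2,0,0,0,1],
    [1.5,-34,-2,0,0,0,1],
    [1.5,-30,0,0,0,0,1],
    [1,-22,0,0,0,0,1],
    [0,0,0,0,0,0,1]
  ]
}}

```text
t: 38.7
eef_pos: [0.5202, 0.2368, 0.1797]
eef_rot: [-3.126, 0.001, -0.281]
wrist_force: [0.5, 1.1, -0.2]
opening: 0.4
```

Emit:
{"method": "step_arm", "body": {
  "commands": [
    [0,0,0,0,0,0,1],
    [0,0,0,0,0,0,1],
    [0,0,0,0,0,0,1]
  ]
}}

```text
t: 38.95
eef_pos: [0.5194, 0.2371, 0.1787]
eef_rot: [-3.129, 0.002, -0.278]
wrist_force: [-0.9, 0.5, 0.6]
opening: 0.395
```

```bash
python3 go.py  .515 .23 .06 -15
```

```text
38.95 [0.5194 0.2371 0.1787] [-3.129e+00  2.000e-03 -2.780e-01] [-0.9  0.5  0.6] 0.395
shift [ -2.1   9.6 118.6] n 2.85 turn [-0.7  0.1 -1. ] n 0.2
```

Emit:
{"method": "step_arm", "body": {
  "commands": [
    [-1,4,10,-0.6,0,0,1],
    [-1,3,20,0,0,0,1],
    [0,1,30,0,0,0,1],
    [0,0,30,0,0,0,1],
    [0,0,20,0,0,0,1]
  ]
}}

```text
t: 39.37
eef_pos: [0.5192, 0.2242, 0.0697]
eef_rot: [-3.131, -0.006, -0.289]
wrist_force: [-0.0, 0.4, -0.2]
opening: 0.393
```

Emit:
{"method": "step_arm", "body": {
  "commands": [
    [0,0,5,0,0,0,1],
    [0,0,0,0,0,0,1],
    [0,0,0,0,0,0,1],
    [0,0,0,0,0,0,1]
  ]
}}

```text
t: 39.7
eef_pos: [0.5142, 0.2165, 0.0595]
eef_rot: [3.141, 0.002, -0.296]
wrist_force: [-0.1, 0.6, -1.0]
opening: 0.401
```

```bash
python3 go.py  .515 .232 .027 -15
```

```text
39.7 [0.5142 0.2165 0.0595] [ 3.141e+00  2.000e-03 -2.960e-01] [-0.1  0.6 -1. ] 0.401
shift [ -3.7 -15.   32.5] n 0.86 turn [ 0.1  0.1 -2. ] n 0.3
```

Emit:
{"method": "step_arm", "body": {
  "commands": [
    [-1,-6,5,0,0,-0.6,1],
    [-1,-4,10,0,0,0,1],
    [0,0,10,0,0,0,1],
    [0,0,3,0,0,0,1],
    [0,0,0,0,0,0,1]
  ]
}}

```text
t: 40.12
eef_pos: [0.5192, 0.2305, 0.0336]
eef_rot: [-3.134, -0.005, -0.284]
wrist_force: [-0.8, -0.1, -0.1]
opening: 0.395
```

Emit:
{"method": "step_arm", "body": {
  "commands": [
    [0,0,2,0,0,0,1],
    [0,0,2,0,0,0,1],
    [0,0,0,0,0,0,1],
    [0,0,0,0,0,0,1]
  ]
}}

```text
t: 40.45
eef_pos: [0.5191, 0.2307, 0.0288]
eef_rot: [-3.135, -0.004, -0.283]
wrist_force: [0.2, 0.2, -0.1]
opening: 0.399
```

Emit:
{"method": "step_arm", "body": {
  "commands": [
    [0,0,2,0,0,0,1],
    [0,0,1,0,0,0,1],
    [0,0,0,0,0,0,1],
    [0,0,0,0,0,0,0.5],
    [0,0,0,0,0,0,0.42]
  ]
}}

```text
t: 40.87
eef_pos: [0.5204, 0.2308, 0.0286]
eef_rot: [-3.132, -0.004, -0.284]
wrist_force: [-0.5, -0.1, -0.3]
opening: 0.578
```

Emit:
{"method": "step_arm", "body": {
  "commands": [
    [0,0,0,0,0,0,0.42],
    [0,0,0,0,0,0,0.42],
    [0,0,-12,0,0,0,0.42],
    [0,0,-30,0,0,0,0.42],
    [0,0,-35,0,0,0,0.42]
  ]
}}

```text
t: 41.28
eef_pos: [0.5136, 0.2274, 0.101]
eef_rot: [3.137, 0.007, -0.284]
wrist_force: [0.7, 0.1, -0.0]
opening: 0.581
```

Emit:
{"method": "step_arm", "body": {
  "commands": [
    [0,0,-35,0,0,0,0.2],
    [0,0,-30,0,0,0,0.2],
    [3,20,-5,0,0,0,0.2],
    [5,36,-2,0,0,0,0.2],
    [5,36,-2,0,0,0,0.2]
  ]
}}

```text
t: 41.7
eef_pos: [0.5069, 0.1453, 0.1894]
eef_rot: [-3.13, -0.006, -0.268]
wrist_force: [0.7, -1.9, 0.8]
opening: 0.799
```

Emit:
{"method": "step_arm", "body": {
  "commands": [
    [5,36,-2,0,0,0,0.2],
    [5,36,-2,0,0,0,0.2],
    [5,36,-2,0,0,0,0.2],
    [5,36,-2,0,0,0,0.2],
    [5,36,-2,0,0,0,0.2]
  ]
}}

```text
t: 42.12
eef_pos: [0.4827, -0.0416, 0.2023]
eef_rot: [-3.121, -0.01, -0.265]
wrist_force: [2.2, -0.7, -0.4]
opening: 0.799
```

```bash
python3 go.py  .4355 -.3473 .18 20
python3 - <<'E'
from fitc import *
t=read_camera('top');m=cmask(t);np.save('pics/top.npy',t)
for x,y in[(.6046,-.3468),(.4340,-.350)]: print(np.round(fit('top',x,y,m),4))
n,l,s,ce=cv2.connectedComponentsWithStats(m)
for i in range(1,n):
    if s[i][4]>60: print(s[i],np.round(world('top',ce[i],.02),4))
cv2.imwrite('pics/s7.png',cv2.resize(t[120:320,110:550],None,fx=1.8,fy=1.8,interpolation=cv2.INTER_CUBIC)[:,:,::-1])
E
```

```text
42.12 [ 0.4827 -0.0416  0.2023] [-3.121 -0.01  -0.265] [ 2.2 -0.7 -0.4] 0.799
shift [ 34.3 307.8  16.3] n 7.44 turn [ -1.   -0.9 -35.2] n 4.9
[  0.6025  -0.3467 155.1835  71.9882]
[  0.4667  -0.3641 122.7177  76.0039]
[171 177  26  21 357] [0.6101 0.2315 0.02  ]
[453 200  20  23 300] [ 0.6031 -0.3466  0.02  ]
[167 220  25  21 360] [0.5196 0.2317 0.02  ]
[502 249  25  28 186] [ 0.4943 -0.4445  0.02  ]
[456 267  24  19 309] [ 0.4644 -0.3621  0.02  ]
[ 577  358   63   88 1528] [ 0.2537 -0.6561  0.02  ]
```

View pics/s7.png

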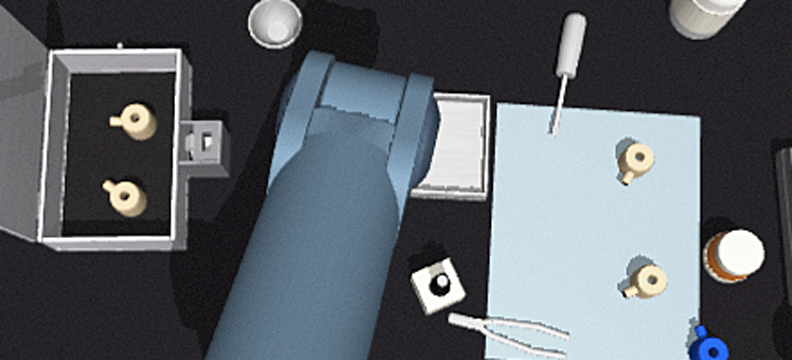

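Both new collars stand upright in the case at (135,120) and (127,197). Collar D has been knocked aside to (0.467, -0.364), and the refit is good. Going there.

Emit:
{"method": "step_arm", "body": {
  "commands": [
    [7.5,35,0,0,0,0,0.2],
    [7.5,35,0,0,0,0,0.2],
    [7.5,35,0,0,0,0,0.2],
    [7.5,35,0,0,0,0,0.2],
    [7.5,35,0,0,0,0,0.2]
  ]
}}

```text
t: 42.58
eef_pos: [0.47, -0.2255, 0.2028]
eef_rot: [-3.113, -0.016, -0.271]
wrist_force: [0.2, 1.2, -0.0]
opening: 0.797
```

Emit:
{"method": "step_arm", "body": {
  "commands": [
    [7.5,35,0,0,0,0,0.2],
    [7.5,35,0,0,0,0,0.2],
    [7.5,35,0,0,0,0,0.2],
    [7,34,0,0,0,0,0.2],
    [0,0,0,0,0,0,0.2]
  ]
}}

```text
t: 43.0
eef_pos: [0.4562, -0.3825, 0.2028]
eef_rot: [-3.118, -0.019, -0.283]
wrist_force: [-1.6, -1.5, 1.2]
opening: 0.804
```

Emit:
{"method": "step_arm", "body": {
  "commands": [
    [0,0,0,0,0,-7,0.2],
    [0,0,0,0,0,-7,0.2],
    [0,0,0,0,0,-7,0.2],
    [0,0,0,0,0,-7,0.2],
    [0,0,0,0,0,-7,0.2]
  ]
}}

```text
t: 43.42
eef_pos: [0.452, -0.3882, 0.2051]
eef_rot: [-3.137, -0.025, 0.338]
wrist_force: [-1.1, -0.4, 0.1]
opening: 0.803
```

Emit:
{"method": "step_arm", "body": {
  "commands": [
    [0,0,0,0,0,0,0.2],
    [0,0,0,0,0,0,0.2],
    [0,0,0,0,0,0,0.2],
    [0,0,0,0,0,0,0.2]
  ]
}}

```text
t: 43.75
eef_pos: [0.452, -0.3876, 0.2069]
eef_rot: [-3.137, -0.027, 0.332]
wrist_force: [0.0, 0.2, 0.5]
opening: 0.801
```

```bash
python3 go.py  .4667 -.3641 .06 20
```

```text
43.75 [ 0.452  -0.3876  0.2069] [-3.137 -0.027  0.332] [0.  0.2 0.5] 0.801
shift [ 17.6 -16.8 147.5] n 3.59 turn [-0.2 -1.6 -1. ] n 0.3
```

Emit:
{"method": "step_arm", "body": {
  "commands": [
    [7,-7,0,-0.2,-0.8,-0.5,0.2],
    [7,-7,5,0,-0.7,0,0.2],
    [2,-3,25,0,0,0,0.2],
    [0,0,35,0,0,0,0.2],
    [0,0,35,0,0,0,0.2]
  ]
}}

```text
t: 44.17
eef_pos: [0.4697, -0.3712, 0.1146]
eef_rot: [3.125, -0.013, 0.333]
wrist_force: [1.0, -0.3, 0.1]
opening: 0.803
```

Emit:
{"method": "step_arm", "body": {
  "commands": [
    [0,0,25,0,0,0,0.2],
    [0,0,10,0,0,0,0.2],
    [0,0,0,0,0,0,0.2],
    [0,0,0,0,0,0,0.2],
    [0,0,0,0,0,0,0.2]
  ]
}}

```text
t: 44.58
eef_pos: [0.4675, -0.3669, 0.0718]
eef_rot: [3.134, -0.004, 0.33]
wrist_force: [-0.3, 0.3, 0.7]
opening: 0.802
```

```bash
python3 go.py  .4667 -.3641 .05 20
```

```text
44.58 [ 0.4675 -0.3669  0.0718] [ 3.134 -0.004  0.33 ] [-0.3  0.3  0.7] 0.802
shift [ 0.  -3.  21.8] n 0.53 turn [ 0.4 -0.2 -1.1] n 0.2
```

Emit:
{"method": "step_arm", "body": {
  "commands": [
    [0,-2,8,0.3,0,0,0.2],
    [0,-1,10,0,0,0,0.2],
    [0,0,10,0,0,0,0.2],
    [0,0,8,0,0,0,0.2],
    [0,0,0,0,0,0,0.2]
  ]
}}

```text
t: 45.0
eef_pos: [0.471, -0.3672, 0.0388]
eef_rot: [3.131, -0.012, 0.33]
wrist_force: [0.5, -0.1, -1.3]
opening: 0.796
```

Emit:
{"method": "step_arm", "body": {
  "commands": [
    [0,0,5,0,0,0,0.2],
    [0,0,4,0,0,0,0.2],
    [0,0,0,0,0,0,0.2],
    [0,0,0,0,0,0,0.2]
  ]
}}

```text
t: 45.33
eef_pos: [0.4707, -0.3673, 0.028]
eef_rot: [3.132, -0.011, 0.329]
wrist_force: [-0.0, -0.7, -0.1]
opening: 0.8
```

```bash
python3 go.py  .4667 -.3641 .022 20
```

```text
45.33 [ 0.4707 -0.3673  0.028 ] [ 3.132 -0.011  0.329] [-0.  -0.7 -0.1] 0.8
shift [-2.8 -4.4  6. ] n 0.19 turn [ 0.6 -0.6 -1.2] n 0.2
```

Emit:
{"method": "step_arm", "body": {
  "commands": [
    [-2,-3,3,0.5,-0.4,0,0.2],
    [0,-1,2,0,0,0,0.2],
    [0,0,0,0,0,0,0.2],
    [0,0,0,0,0,0,0.2],
    [0,0,0,0,0,0,0.2]
  ]
}}

```text
t: 45.75
eef_pos: [0.4675, -0.3642, 0.023]
eef_rot: [3.141, -0.004, 0.329]
wrist_force: [-1.0, 0.2, -0.0]
opening: 0.801
```

Emit:
{"method": "step_arm", "body": {
  "commands": [
    [0,0,0,0,0,0,0.5],
    [0,0,0,0,0,0,0.7],
    [0,0,0,0,0,0,1],
    [0,0,0,0,0,0,1],
    [0,0,0,0,0,0,1]
  ]
}}

```text
t: 46.17
eef_pos: [0.4682, -0.3646, 0.0241]
eef_rot: [3.14, -0.005, 0.329]
wrist_force: [0.7, 0.7, -0.8]
opening: 0.394
```

Emit:
{"method": "step_arm", "body": {
  "commands": [
    [0,0,0,0,0,0,1],
    [0,0,0,0,0,0,1],
    [0,0,-10,0,0,0,1],
    [0,0,-25,0,0,0,1],
    [0,0,-35,0,0,0,1]
  ]
}}

```text
t: 46.58
eef_pos: [0.4621, -0.3595, 0.0885]
eef_rot: [-3.129, 0.007, 0.329]
wrist_force: [0.8, 0.4, -1.1]
opening: 0.394
```

Emit:
{"method": "step_arm", "body": {
  "commands": [
    [0,0,-35,0,0,0,1],
    [0,0,-30,0,0,0,1],
    [4,-15,-10,0,0,0,1],
    [9,-34,-2,0,0,0,1],
    [9,-34,-2,0,0,0,1]
  ]
}}

```text
t: 47.0
eef_pos: [0.4574, -0.2864, 0.1823]
eef_rot: [3.135, -0.001, 0.312]
wrist_force: [0.6, 0.9, 0.2]
opening: 0.396
```

```bash
python3 go.py  .441 .005 .16 18.9
```

```text
47.0 [ 0.4574 -0.2864  0.1823] [ 3.135e+00 -1.000e-03  3.120e-01] [0.6 0.9 0.2] 0.396
shift [  73.8 -282.5   20.5] n 7.02 turn [ 0.4 -0.  -1. ] n 0.2
```

Emit:
{"method": "step_arm", "body": {
  "commands": [
    [9,-35,0,0,0,0,1],
    [9,-35,0,0,0,0,1],
    [9,-35,0,0,0,0,1],
    [9,-35,0,0,0,0,1],
    [9,-35,0,0,0,0,1]
  ]
}}

```text
t: 47.42
eef_pos: [0.4453, -0.1028, 0.1851]
eef_rot: [3.133, -0.008, 0.301]
wrist_force: [0.5, 0.3, -0.4]
opening: 0.401
```

Emit:
{"method": "step_arm", "body": {
  "commands": [
    [9,-35,0,0,0,0,1],
    [9,-34,0,0,0,0,1],
    [6,-22,0,0,0,0,1],
    [2,-10,0,0,0,0,1],
    [0,0,0,0,0,0,1]
  ]
}}

```text
t: 47.83
eef_pos: [0.4365, 0.0146, 0.1867]
eef_rot: [3.141, -0.012, 0.312]
wrist_force: [-0.4, -0.3, -0.7]
opening: 0.396
```

Emit:
{"method": "step_arm", "body": {
  "commands": [
    [0,0,0,0,0,0,1],
    [0,0,0,0,0,0,1],
    [0,0,10,0,0,0,1],
    [0,0,20,0,0,0,1],
    [0,0,20,0,0,0,1]
  ]
}}

```text
t: 48.25
eef_pos: [0.442, 0.0106, 0.1395]
eef_rot: [3.142, -0.025, 0.305]
wrist_force: [-0.4, 0.6, -0.2]
opening: 0.395
```

Emit:
{"method": "step_arm", "body": {
  "commands": [
    [0,0,10,0,0,0,1],
    [0,0,0,0,0,0,1],
    [0,0,0,0,0,0,1],
    [0,0,0,0,0,0,1]
  ]
}}

```text
t: 48.58
eef_pos: [0.4384, 0.0031, 0.1238]
eef_rot: [3.137, -0.014, 0.293]
wrist_force: [-0.8, -0.2, -0.4]
opening: 0.392
```

```bash
python3 go.py  .4413 .005 .075 18.9
```

```text
48.58 [0.4384 0.0031 0.1238] [ 3.137 -0.014  0.293] [-0.8 -0.2 -0.4] 0.392
shift [ 2.7 -1.1 48.9] n 1.17 turn [ 0.3 -0.8 -2.1] n 0.3
```

Emit:
{"method": "step_arm", "body": {
  "commands": [
    [1,-1,10,0.2,-0.7,0,1],
    [0,0,12,0,0,0,1],
    [0,0,10,0,0,0,1],
    [0,0,6,0,0,0,1],
    [0,0,0,0,0,0,1]
  ]
}}

```text
t: 49.0
eef_pos: [0.4441, 0.0027, 0.0884]
eef_rot: [3.141, -0.011, 0.289]
wrist_force: [0.2, -0.2, -0.4]
opening: 0.395
```

Emit:
{"method": "step_arm", "body": {
  "commands": [
    [0,0,0,0,0,0,1],
    [0,0,0,0,0,0,1]
  ]
}}

```text
t: 49.17
eef_pos: [0.4449, 0.0023, 0.0894]
eef_rot: [3.141, -0.013, 0.288]
wrist_force: [0.1, 1.4, -0.2]
opening: 0.392
```

```bash
python3 go.py  .4413 .0052 .065 18
```

```text
49.17 [0.4449 0.0023 0.0894] [ 3.141 -0.013  0.288] [ 0.1  1.4 -0.2] 0.392
shift [-2.9 -3.8 24.3] n 0.59 turn [ 0.1 -0.7 -1.5] n 0.2
```

Emit:
{"method": "step_arm", "body": {
  "commands": [
    [-2,-2,6,0,-0.6,0,1],
    [0,-1,6,0,0,0,1],
    [0,0,5,0,0,0,1],
    [0,0,3,0,0,0,1],
    [0,0,0,0,0,0,1]
  ]
}}

```text
t: 49.58
eef_pos: [0.4439, 0.0058, 0.0693]
eef_rot: [3.142, -0.006, 0.289]
wrist_force: [-0.0, 0.1, -1.2]
opening: 0.4
```

Emit:
{"method": "step_arm", "body": {
  "commands": [
    [0,0,3,0,0,0,1],
    [0,0,3,0,0,0,1],
    [0,0,3,0,0,0,1],
    [0,0,0,0,0,0,1],
    [0,0,0,0,0,0,1]
  ]
}}

```text
t: 50.0
eef_pos: [0.4423, 0.0055, 0.0588]
eef_rot: [-3.141, -0.002, 0.288]
wrist_force: [-1.0, -0.4, 1.8]
opening: 0.396
```

Emit:
{"method": "step_arm", "body": {
  "commands": [
    [0,0,3,0,0,0,1],
    [0,0,2,0,0,0,1],
    [0,0,2,0,0,0,1],
    [0,0,0,0,0,0,1],
    [0,0,0,0,0,0,1]
  ]
}}

```text
t: 50.42
eef_pos: [0.4425, 0.0053, 0.0588]
eef_rot: [-3.13, 0.004, 0.287]
wrist_force: [-1.0, 0.8, -0.7]
opening: 0.395
```

Emit:
{"method": "step_arm", "body": {
  "commands": [
    [0,0,2,0,0,0,1],
    [0,0,2,0,0,0,1],
    [0,0,0,0,0,0,1]
  ]
}}

```text
t: 50.67
eef_pos: [0.4427, 0.0053, 0.0583]
eef_rot: [-3.125, 0.007, 0.286]
wrist_force: [-1.7, 0.4, -1.3]
opening: 0.395
```

It stopped part-way (TCP 0.058, about 16 mm above home), so this one is old-type and goes in the dish.

Emit:
{"method": "step_arm", "body": {
  "commands": [
    [0,0,-10,0,0,0,1],
    [0,0,-25,0,-0.3,0,1],
    [0,0,-30,0,0,0,1],
    [0,0,-20,0,0,0,1],
    [15,8,-5,0,0,0,1]
  ]
}}

```text
t: 51.08
eef_pos: [0.4577, 0.0001, 0.1497]
eef_rot: [-3.126, 0.016, 0.285]
wrist_force: [0.3, 0.6, -1.5]
opening: 0.398
```

Emit:
{"method": "step_arm", "body": {
  "commands": [
    [30,15,-3,0,0,0,1],
    [30,15,-3,0,0,0,1],
    [30,15,-3,0,0,0,1],
    [25,13,0,0,0,0,1],
    [15,7,0,0,0,0,1]
  ]
}}

```text
t: 51.5
eef_pos: [0.6096, -0.0237, 0.1609]
eef_rot: [-3.126, 0.001, 0.291]
wrist_force: [-0.5, 0.1, -0.5]
opening: 0.398
```

Emit:
{"method": "step_arm", "body": {
  "commands": [
    [5,2,0,0,0,0,1],
    [0,0,0,0,0,0,1],
    [0,0,15,0,0,0,1],
    [0,0,25,0,0,0,1],
    [0,0,15,0,0,0,1]
  ]
}}

```text
t: 51.92
eef_pos: [0.622, -0.0239, 0.1095]
eef_rot: [-3.133, -0.011, 0.292]
wrist_force: [0.1, -0.1, -1.4]
opening: 0.398
```

Emit:
{"method": "step_arm", "body": {
  "commands": [
    [0,0,0,0,0,0,1],
    [0,0,0,0,0,0,1],
    [0,0,0,0,0,0,1]
  ]
}}

```text
t: 52.17
eef_pos: [0.6154, -0.0223, 0.106]
eef_rot: [-3.13, -0.002, 0.292]
wrist_force: [0.4, -0.3, 0.1]
opening: 0.398
```

```bash
python3 go.py  .610 -.025 .026 16.5
```

```text
52.17 [ 0.6154 -0.0223  0.106 ] [-3.13e+00 -2.00e-03  2.92e-01] [ 0.4 -0.3  0.1] 0.398
shift [-6.1  1.9 80. ] n 1.92 turn [-0.7 -0.1  0.2] n 0.1
```

Emit:
{"method": "step_arm", "body": {
  "commands": [
    [-4,1,10,-0.6,0,0,1],
    [-3,1,20,0,0,0,1],
    [0,0,20,0,0,0,1],
    [0,0,12,0,0,0,1],
    [0,0,5,0,0,0,1]
  ]
}}

```text
t: 52.58
eef_pos: [0.6144, -0.0252, 0.0461]
eef_rot: [3.141, -0.017, 0.293]
wrist_force: [0.1, 0.0, -1.5]
opening: 0.396
```

Emit:
{"method": "step_arm", "body": {
  "commands": [
    [0,0,0,0,0,0,1],
    [0,0,0,0,0,0,1],
    [0,0,2,0,0,0,1],
    [0,0,2,0,0,0,1],
    [0,0,0,0,0,0,1]
  ]
}}

```text
t: 53.0
eef_pos: [0.6166, -0.025, 0.0449]
eef_rot: [3.14, -0.021, 0.293]
wrist_force: [0.3, -0.7, -2.3]
opening: 0.4
```

Emit:
{"method": "step_arm", "body": {
  "commands": [
    [-1,0,4,0,-0.6,0,1],
    [-1,0,5,0,-0.4,0,1],
    [0,0,4,0,0,0,1],
    [0,0,0,0,0,0,1],
    [0,0,0,0,0,0,1]
  ]
}}

```text
t: 53.42
eef_pos: [0.6162, -0.0256, 0.0318]
eef_rot: [3.139, -0.004, 0.294]
wrist_force: [1.0, 0.3, -0.5]
opening: 0.397
```

Emit:
{"method": "step_arm", "body": {
  "commands": [
    [0,0,0,0,0,0,1],
    [0,0,2,0,0,0,1],
    [0,0,2,0,0,0,1],
    [0,0,0,0,0,0,1]
  ]
}}

```text
t: 53.75
eef_pos: [0.6164, -0.0258, 0.0279]
eef_rot: [3.14, -0.004, 0.294]
wrist_force: [0.4, -0.4, -1.1]
opening: 0.396
```

```bash
python3 go.py  .610 -.025 .026 16.5
```

```text
53.75 [ 0.6164 -0.0258  0.0279] [ 3.14  -0.004  0.294] [ 0.4 -0.4 -1.1] 0.396
shift [-5.9 -2.6  1.9] n 0.16 turn [ 0.1 -0.3  0.3] n 0.1
```

Emit:
{"method": "step_arm", "body": {
  "commands": [
    [0,0,2,0,0,0,1],
    [0,0,0,0,0,0,1],
    [0,0,0,0,0,0,0.5],
    [0,0,0,0,0,0,0.42],
    [0,0,0,0,0,0,0.42]
  ]
}}

```text
t: 54.17
eef_pos: [0.6178, -0.0262, 0.0291]
eef_rot: [3.141, -0.007, 0.293]
wrist_force: [-0.7, -0.4, -0.1]
opening: 0.58
```

Emit:
{"method": "step_arm", "body": {
  "commands": [
    [0,0,0,0,0,0,0.42],
    [0,0,-12,0,0,0,0.42],
    [0,0,-30,0,0,0,0.42],
    [0,0,-35,0,0,0,0.3],
    [0,0,-30,0,0,0,0.2]
  ]
}}

```text
t: 54.58
eef_pos: [0.6097, -0.0256, 0.1316]
eef_rot: [-3.139, 0.013, 0.293]
wrist_force: [0.3, 0.8, -0.1]
opening: 0.799
```

Emit:
{"method": "step_arm", "body": {
  "commands": [
    [-6,18,-5,0,0,0,0.2],
    [-12,34,0,0,0,0,0.2],
    [-12,34,0,0,0,0,0.2],
    [-12,34,0,0,0,0,0.2],
    [-12,34,0,0,0,0,0.2]
  ]
}}

```text
t: 55.0
eef_pos: [0.615, -0.1777, 0.1498]
eef_rot: [-3.136, -0.011, 0.319]
wrist_force: [0.4, 0.2, 0.7]
opening: 0.798
```

Emit:
{"method": "step_arm", "body": {
  "commands": [
    [-12,34,0,0,0,0,0.2],
    [-12,34,0,0,0,0,0.2],
    [-12,34,0,0,0,0,0.2],
    [-10,30,0,0,0,-4,0.2],
    [-3,10,0,0,0,-7,0.2]
  ]
}}

```text
t: 55.42
eef_pos: [0.6106, -0.3428, 0.154]
eef_rot: [3.137, -0.011, 0.509]
wrist_force: [-0.5, 0.1, -0.2]
opening: 0.798
```

Emit:
{"method": "step_arm", "body": {
  "commands": [
    [0,0,0,0,0,-7,0.2],
    [0,0,0,0,0,-7,0.2],
    [0,0,0,0,0,-7,0.2],
    [0,0,0,0,0,-7,0.2],
    [0,0,0,0,0,-4,0.2]
  ]
}}

```text
t: 55.83
eef_pos: [0.6054, -0.3557, 0.1583]
eef_rot: [3.128, 0.002, 1.081]
wrist_force: [0.2, -0.1, 0.3]
opening: 0.806
```

Emit:
{"method": "step_arm", "body": {
  "commands": [
    [0,0,0,0,0,0,0.2],
    [0,0,0,0,0,0,0.2],
    [0,0,0,0,0,0,0.2]
  ]
}}

```text
t: 56.08
eef_pos: [0.6048, -0.3567, 0.1603]
eef_rot: [3.127, 0.002, 1.078]
wrist_force: [0.4, -0.0, -0.3]
opening: 0.8
```

```bash
python3 go.py  .6028 -.3467 .06 60
python3 - <<'E'
from fitc import *
t=read_camera('top');m=cmask(t)
n,l,s,ce=cv2.connectedComponentsWithStats(m)
for i in range(1,n):
    if s[i][4]>60: print(s[i],np.round(world('top',ce[i],.02),4))
E
```

```text
56.08 [ 0.6048 -0.3567  0.1603] [3.127e+00 2.000e-03 1.078e+00] [ 0.4 -0.  -0.3] 0.8
shift [  8.1  -8.  100.2] n 2.42 turn [0.8 0.1 1.7] n 0.3
[171 177  26  21 359] [0.6103 0.2315 0.02  ]
[295 184  23  20 306] [ 0.6135 -0.0247  0.02  ]
[167 220  25  21 361] [0.5197 0.2316 0.02  ]
[502 249  25  28 180] [ 0.4939 -0.4449  0.02  ]
[ 577  358   63   91 1536] [ 0.2533 -0.6557  0.02  ]
```

D is in the dish at (0.6135, -0.025). Lowering on A.

Emit:
{"method": "step_arm", "body": {
  "commands": [
    [3,-3,0,0.7,0,0.8,0.2],
    [4,-4,10,0,0,0,0.2],
    [1,-1,25,0,0,0,0.2],
    [0,0,30,0,0,0,0.2],
    [0,0,20,0,0,0,0.2]
  ]
}}

```text
t: 56.55
eef_pos: [0.6074, -0.3461, 0.079]
eef_rot: [3.126, 0.001, 1.061]
wrist_force: [-0.5, 0.3, -0.5]
opening: 0.802
```

Emit:
{"method": "step_arm", "body": {
  "commands": [
    [0,0,10,0,0,0,0.2],
    [0,0,0,0,0,0,0.2],
    [0,0,0,0,0,0,0.2],
    [0,0,0,0,0,0,0.2]
  ]
}}

```text
t: 56.88
eef_pos: [0.6036, -0.3403, 0.0604]
eef_rot: [3.14, 0.001, 1.062]
wrist_force: [-1.3, 0.3, 0.8]
opening: 0.8
```

```bash
python3 go.py  .6028 -.3467 .022 60
```

```text
56.88 [ 0.6036 -0.3403  0.0604] [3.140e+00 1.000e-03 1.062e+00] [-1.3  0.3  0.8] 0.8
shift [-5.9  2.4 38.4] n 0.93 turn [0.1 0.1 0.9] n 0.1
```

Emit:
{"method": "step_arm", "body": {
  "commands": [
    [-3,1,5,0,0,0,0.2],
    [-2,1,9,0,0,0,0.2],
    [0,0,9,0,0,0,0.2],
    [0,0,5,0,0,0,0.2],
    [0,0,0,0,0,0,0.2]
  ]
}}

```text
t: 57.3
eef_pos: [0.6064, -0.3488, 0.0352]
eef_rot: [3.131, 0.001, 1.062]
wrist_force: [-0.4, -0.3, 0.1]
opening: 0.8
```

Emit:
{"method": "step_arm", "body": {
  "commands": [
    [0,0,3,0,0,0,0.2],
    [0,0,3,0,0,0,0.2],
    [0,0,0,0,0,0,0.2],
    [0,0,0,0,0,0,0.2]
  ]
}}

```text
t: 57.63
eef_pos: [0.6062, -0.3493, 0.0283]
eef_rot: [3.131, 0.001, 1.061]
wrist_force: [0.1, -1.1, 0.6]
opening: 0.803
```

```bash
python3 go.py  .6028 -.3467 .022 60
```

```text
57.63 [ 0.6062 -0.3493  0.0283] [3.131e+00 1.000e-03 1.061e+00] [ 0.1 -1.1  0.6] 0.803
shift [ 0.6 -4.3  6.2] n 0.18 turn [0.6 0.  0.8] n 0.1
```

Emit:
{"method": "step_arm", "body": {
  "commands": [
    [0.5,-3,3,0.5,0,0,0.2],
    [0,-1,2,0,0,0,0.2],
    [0,0,0,0,0,0,0.2],
    [0,0,0,0,0,0,0.2],
    [0,0,0,0,0,0,0.5]
  ]
}}

```text
t: 58.05
eef_pos: [0.6031, -0.3465, 0.0232]
eef_rot: [3.14, 0.001, 1.061]
wrist_force: [0.1, 0.4, -1.1]
opening: 0.677
```

Emit:
{"method": "step_arm", "body": {
  "commands": [
    [0,0,0,0,0,0,0.7],
    [0,0,0,0,0,0,1],
    [0,0,0,0,0,0,1],
    [0,0,0,0,0,0,1],
    [0,0,0,0,0,0,1]
  ]
}}

```text
t: 58.47
eef_pos: [0.6039, -0.3469, 0.0244]
eef_rot: [3.138, 0.001, 1.061]
wrist_force: [0.2, 0.7, -0.0]
opening: 0.387
```

Emit:
{"method": "step_arm", "body": {
  "commands": [
    [0,0,0,0,0,0,1],
    [0,0,-10,0,0,0,1],
    [0,0,-25,0,0,0,1],
    [0,0,-35,0,0,0,1],
    [0,0,-35,0,0,0,1]
  ]
}}

```text
t: 58.88
eef_pos: [0.5962, -0.3417, 0.1218]
eef_rot: [-3.121, 0.002, 1.061]
wrist_force: [0.1, -0.7, 0.4]
opening: 0.386
```

Emit:
{"method": "step_arm", "body": {
  "commands": [
    [0,0,-30,0,0,0,1],
    [10,-14,-10,0,0,0,1],
    [20,-28,0,0,0,0,1],
    [20,-28,0,0,0,0,1],
    [20,-28,0,0,0,0,1]
  ]
}}

```text
t: 59.3
eef_pos: [0.5507, -0.2458, 0.1805]
eef_rot: [3.131, 0.006, 1.047]
wrist_force: [0.4, 0.9, 1.2]
opening: 0.389
```

```bash
python3 go.py  .4415 .0053 .16 60.8
```

```text
59.3 [ 0.5507 -0.2458  0.1805] [3.131 0.006 1.047] [0.4 0.9 1.2] 0.389
shift [ 162.9 -220.4   17.1] n 6.59 turn [ 0.6  0.4 -0.8] n 0.2
```

Emit:
{"method": "step_arm", "body": {
  "commands": [
    [21,-28,0,0,0,0,1],
    [21,-28,0,0,0,0,1],
    [21,-28,0,0,0,0,1],
    [21,-28,0,0,0,0,1],
    [21,-28,0,0,0,0,1]
  ]
}}

```text
t: 59.72
eef_pos: [0.4786, -0.0806, 0.1825]
eef_rot: [3.125, 0.003, 1.04]
wrist_force: [0.3, 1.0, -0.4]
opening: 0.387
```

Emit:
{"method": "step_arm", "body": {
  "commands": [
    [21,-28,0,0,0,0,1],
    [16,-22,0,0,0,0,1],
    [10,-14,0,0,0,0,1],
    [5,-7,0,0,0,0,1],
    [0,0,0,0,0,0,1]
  ]
}}

```text
t: 60.13
eef_pos: [0.4371, 0.0118, 0.1838]
eef_rot: [3.127, -0.004, 1.052]
wrist_force: [-0.2, 0.1, 0.7]
opening: 0.39
```

Emit:
{"method": "step_arm", "body": {
  "commands": [
    [0,0,0,0,0,0,1],
    [0,0,0,0,0,0,1],
    [0,0,10,0,0,0,1],
    [0,0,20,0,0,0,1],
    [0,0,20,0,0,0,1]
  ]
}}

```text
t: 60.55
eef_pos: [0.4448, 0.0085, 0.1377]
eef_rot: [3.115, -0.015, 1.046]
wrist_force: [0.6, -0.4, -0.6]
opening: 0.388
```

Emit:
{"method": "step_arm", "body": {
  "commands": [
    [0,0,10,0,0,0,1],
    [0,0,0,0,0,0,1],
    [0,0,0,0,0,0,1],
    [0,0,0,0,0,0,1]
  ]
}}

```text
t: 60.88
eef_pos: [0.4426, 0.0027, 0.122]
eef_rot: [3.12, -0.005, 1.037]
wrist_force: [0.4, 0.8, -0.2]
opening: 0.388
```

```bash
python3 go.py  .4415 .0053 .078 60.8
```

```text
60.88 [0.4426 0.0027 0.122 ] [ 3.12  -0.005  1.037] [ 0.4  0.8 -0.2] 0.388
shift [ 1.5 -3.2 43.9] n 1.06 turn [ 1.2 -0.3 -1.4] n 0.3
```

Emit:
{"method": "step_arm", "body": {
  "commands": [
    [0.5,-3,8,0.6,0,0,1],
    [0,-2,10,0.4,0,0,1],
    [0,0,10,0,0,0,1],
    [0,0,8,0,0,0,1],
    [0,0,0,0,0,0,1]
  ]
}}

```text
t: 61.3
eef_pos: [0.4413, 0.0056, 0.0846]
eef_rot: [3.135, -0.01, 1.036]
wrist_force: [0.0, 0.2, -0.8]
opening: 0.39
```

Emit:
{"method": "step_arm", "body": {
  "commands": [
    [0,0,0,0,0,0,1],
    [0,0,0,0,0,0,1],
    [0,0,0,0,0,0,1]
  ]
}}

```text
t: 61.55
eef_pos: [0.4406, 0.0055, 0.0835]
eef_rot: [3.136, -0.008, 1.036]
wrist_force: [-0.3, -0.2, 0.1]
opening: 0.387
```

```bash
python3 go.py  .4415 .0053 .068 59.5
```

```text
61.55 [0.4406 0.0055 0.0835] [ 3.136 -0.008  1.036] [-0.3 -0.2  0.1] 0.387
shift [ 0.1  0.8 15.5] n 0.37 turn [ 0.3 -0.4 -0.1] n 0.1
```

Emit:
{"method": "step_arm", "body": {
  "commands": [
    [0,0,5,0.2,-0.4,0,1],
    [0,0,5,0,0,0,1],
    [0,0,4,0,0,0,1],
    [0,0,3,0,0,0,1],
    [0,0,0,0,0,0,1]
  ]
}}

```text
t: 61.97
eef_pos: [0.4418, 0.0064, 0.0672]
eef_rot: [3.141, -0.002, 1.037]
wrist_force: [-3.4, 2.1, 0.0]
opening: 0.393
```

Emit:
{"method": "step_arm", "body": {
  "commands": [
    [0,0,3,0,0,0,1],
    [0,0,3,0,0,0,1],
    [0,0,3,0,0,0,1],
    [0,0,0,0,0,0,1],
    [0,0,0,0,0,0,1]
  ]
}}

```text
t: 62.38
eef_pos: [0.4395, 0.0076, 0.0565]
eef_rot: [-3.137, -0.001, 1.038]
wrist_force: [-1.8, 0.6, 0.2]
opening: 0.391
```

Emit:
{"method": "step_arm", "body": {
  "commands": [
    [0,0,3,0,0,0,1],
    [0,0,3,0,0,0,1],
    [0,0,2,0,0,0,1],
    [0,0,0,0,0,0,1],
    [0,0,0,0,0,0,1]
  ]
}}

```text
t: 62.8
eef_pos: [0.4394, 0.0076, 0.0474]
eef_rot: [-3.137, -0.0, 1.038]
wrist_force: [-2.0, 0.6, 0.5]
opening: 0.386
```

Emit:
{"method": "step_arm", "body": {
  "commands": [
    [0,0,2,0,0,0,1],
    [0,0,2,0,0,0,1],
    [0,0,0,0,0,0,1]
  ]
}}

```text
t: 63.05
eef_pos: [0.4394, 0.0077, 0.0437]
eef_rot: [-3.136, -0.0, 1.038]
wrist_force: [-2.3, 0.5, 3.1]
opening: 0.385
```

Home (TCP 0.0437), so A is new-type: three new, one old. I'll put A in the case between and in front of the other two, turning the jaws first.

Emit:
{"method": "step_arm", "body": {
  "commands": [
    [0,0,-8,0,0,0,1],
    [0,0,-25,0,0,0,1],
    [0,0,-30,0,0,0,1],
    [0,0,-30,0,0,0,1],
    [0,0,-20,0,0,7,1]
  ]
}}

```text
t: 63.47
eef_pos: [0.4387, 0.0058, 0.1581]
eef_rot: [-3.136, 0.007, 0.912]
wrist_force: [1.4, -0.3, 0.2]
opening: 0.387
```

Emit:
{"method": "step_arm", "body": {
  "commands": [
    [0,0,-5,0,0,7,1],
    [0,0,0,0,0,7,1],
    [0,0,0,0,0,7,1],
    [0,0,0,0,0,7,1],
    [0,0,0,0,0,7,1]
  ]
}}

```text
t: 63.88
eef_pos: [0.4479, 0.0046, 0.1743]
eef_rot: [3.14, -0.018, 0.284]
wrist_force: [-0.7, -0.6, -0.2]
opening: 0.384
```

Emit:
{"method": "step_arm", "body": {
  "commands": [
    [0,0,0,0,0,7,1],
    [0,0,0,0,0,6,1],
    [8,-12,-3,0,0,0,1],
    [20,-26,-3,0,0,0,1],
    [20,-26,-3,0,0,0,1]
  ]
}}

```text
t: 64.3
eef_pos: [0.4927, 0.0622, 0.1867]
eef_rot: [-3.14, -0.022, 0.027]
wrist_force: [0.1, -0.5, 0.3]
opening: 0.39
```

Emit:
{"method": "step_arm", "body": {
  "commands": [
    [20,-26,-3,0,0,0,1],
    [20,-26,-3,0,0,0,1],
    [20,-26,-3,0,0,0,1],
    [15,-20,0,0,0,0,1],
    [8,-10,0,0,0,0,1]
  ]
}}

```text
t: 64.72
eef_pos: [0.5807, 0.1797, 0.2027]
eef_rot: [-3.137, -0.035, 0.027]
wrist_force: [0.3, 0.3, 0.3]
opening: 0.391
```

Emit:
{"method": "step_arm", "body": {
  "commands": [
    [0,0,0,0,0,0,1],
    [0,0,0,0,0,0,1],
    [0,0,0,0,0,0,1]
  ]
}}

```text
t: 64.97
eef_pos: [0.583, 0.1832, 0.2037]
eef_rot: [-3.137, -0.039, 0.032]
wrist_force: [-0.2, 0.5, -0.6]
opening: 0.387
```

```bash
python3 go.py  .5665 .198 .075 4.2
```

```text
64.97 [0.583  0.1832 0.2037] [-3.137 -0.039  0.032] [-0.2  0.5 -0.6] 0.387
shift [-21.  -14.8 128.1] n 3.13 turn [-0.2 -2.3 -2.4] n 0.5
```

Emit:
{"method": "step_arm", "body": {
  "commands": [
    [-8,-6,5,0,-1.2,-1,1],
    [-6,-6,15,0,-1,-1,1],
    [-3,-2,25,0,0,0,1],
    [0,0,30,0,0,0,1],
    [0,0,20,0,0,0,1]
  ]
}}

```text
t: 65.38
eef_pos: [0.5658, 0.1938, 0.1095]
eef_rot: [-3.133, -0.005, 0.064]
wrist_force: [-1.4, 0.6, -0.9]
opening: 0.385
```

Emit:
{"method": "step_arm", "body": {
  "commands": [
    [0,0,5,0,0,0,1],
    [0,0,0,0,0,0,1],
    [0,0,0,0,0,0,1],
    [0,0,0,0,0,0,1]
  ]
}}

```text
t: 65.72
eef_pos: [0.5573, 0.19, 0.0964]
eef_rot: [-3.139, 0.012, 0.064]
wrist_force: [-0.3, -0.6, 0.1]
opening: 0.386
```

```bash
python3 go.py  .5665 .198 .028 4.2
```

```text
65.72 [0.5573 0.19   0.0964] [-3.139  0.012  0.064] [-0.3 -0.6  0.1] 0.386
shift [10.5 -7.2 68.3] n 1.67 turn [-0.2  0.7 -0.5] n 0.1
```

Emit:
{"method": "step_arm", "body": {
  "commands": [
    [4,-4,2,0,0.5,0,1],
    [3,-3,6,0,0,0,1],
    [0,0,12,0,0,0,1],
    [0,0,12,0,0,0,1],
    [0,0,6,0,0,0,1]
  ]
}}

```text
t: 66.13
eef_pos: [0.5702, 0.2007, 0.062]
eef_rot: [-3.133, -0.011, 0.064]
wrist_force: [0.1, -0.2, -1.3]
opening: 0.388
```

Emit:
{"method": "step_arm", "body": {
  "commands": [
    [0,0,0,0,0,0,1],
    [0,0,0,0,0,0,1],
    [0,0,0,0,0,0,1]
  ]
}}

```text
t: 66.38
eef_pos: [0.5681, 0.2, 0.0584]
eef_rot: [-3.136, -0.005, 0.064]
wrist_force: [-0.4, -0.8, 1.2]
opening: 0.388
```

```bash
python3 go.py  .5665 .198 .028 4.2
```

```text
66.38 [0.5681 0.2    0.0584] [-3.136 -0.005  0.064] [-0.4 -0.8  1.2] 0.388
shift [-1.9  2.1 30.4] n 0.73 turn [-0.3 -0.3 -0.5] n 0.1
```

Emit:
{"method": "step_arm", "body": {
  "commands": [
    [-2,1,7,0,-0.2,0,1],
    [-1,1,9,0,0,0,1],
    [0,0,7,0,0,0,1],
    [0,0,3,0,0,0,1],
    [0,0,0,0,0,0,1]
  ]
}}

```text
t: 66.8
eef_pos: [0.5654, 0.1975, 0.0303]
eef_rot: [-3.135, -0.002, 0.064]
wrist_force: [-0.5, 0.8, 0.3]
opening: 0.389
```

Emit:
{"method": "step_arm", "body": {
  "commands": [
    [0,0,1,0,0,0,1],
    [0,0,1,0,0,0,1],
    [0,0,0,0,0,0,1],
    [0,0,0,0,0,0,1]
  ]
}}

```text
t: 67.13
eef_pos: [0.566, 0.1977, 0.0296]
eef_rot: [-3.135, -0.002, 0.063]
wrist_force: [0.9, 0.6, 0.4]
opening: 0.386
```

A is on the floor of the case. Release, rise, close the fingers and go over the lid to its outer side.

Emit:
{"method": "step_arm", "body": {
  "commands": [
    [0,0,0,0,0,0,0.5],
    [0,0,0,0,0,0,0.46],
    [0,0,0,0,0,0,0.46],
    [0,0,0,0,0,0,0.46],
    [0,0,-12,0,0,0,0.46]
  ]
}}

```text
t: 67.55
eef_pos: [0.5645, 0.1973, 0.0401]
eef_rot: [-3.136, 0.001, 0.064]
wrist_force: [-0.7, -0.9, -0.5]
opening: 0.542
```

Emit:
{"method": "step_arm", "body": {
  "commands": [
    [0,0,-30,0,0,0,0.46],
    [0,0,-36,0,0,0,0.46],
    [0,0,-36,0,0,0,0.46],
    [0,0,-36,0,0,0,1],
    [0,0,-36,0,0,0,1]
  ]
}}

```text
t: 67.97
eef_pos: [0.5583, 0.1937, 0.2151]
eef_rot: [3.14, 0.018, 0.063]
wrist_force: [0.5, -0.4, 0.4]
opening: 0.265
```

Emit:
{"method": "step_arm", "body": {
  "commands": [
    [0,0,-36,0,0,0,1],
    [0,0,-30,0,0,0,1],
    [0,0,-10,0,0,0,1],
    [0,0,0,0,0,0,1],
    [0,0,0,0,0,0,1]
  ]
}}

```text
t: 68.38
eef_pos: [0.5641, 0.1937, 0.31]
eef_rot: [-3.134, -0.003, 0.061]
wrist_force: [-0.0, -0.5, -0.8]
opening: 0.001
```

```bash
python3 go.py  .567 .38 .295 4.2
python3 - <<'E'
from fitc import *
t=read_camera('top');m=cmask(t)
n,l,s,ce=cv2.connectedComponentsWithStats(m)
for i in range(1,n):
    if s[i][4]>60: print(s[i],np.round(world('top',ce[i],.02),4))
E
```

```text
68.38 [0.5641 0.1937 0.31  ] [-3.134e+00 -3.000e-03  6.100e-02] [-0.  -0.5 -0.8] 0.001
shift [  14.2 -185.6   16.5] n 4.48 turn [-0.4 -0.2 -0.7] n 0.1
[170 177  27  21 366] [0.6104 0.2319 0.02  ]
[295 185  23  19 111] [ 0.6063 -0.0261  0.02  ]
[185 200  21  20 274] [0.565  0.1998 0.02  ]
[167 220  25  21 188] [0.5175 0.229  0.02  ]
[502 249  25  28 179] [ 0.4944 -0.4449  0.02  ]
[ 576  358   64   87 1479] [ 0.2547 -0.6562  0.02  ]
```

Emit:
{"method": "step_arm", "body": {
  "commands": [
    [1,-20,0,0,0,0,1],
    [3,-34,0,0,0,0,1],
    [3,-34,0,0,0,0,1],
    [3,-34,0,0,0,0,1],
    [3,-34,0,0,0,0,1]
  ]
}}

```text
t: 68.85
eef_pos: [0.5675, 0.3366, 0.2976]
eef_rot: [3.133, 0.015, 0.035]
wrist_force: [1.1, 0.2, 0.7]
opening: -0.005
```

Emit:
{"method": "step_arm", "body": {
  "commands": [
    [1,-22,0,0,0,0,1],
    [0,-8,0,0,0,0,1],
    [0,0,0,0,0,0,1],
    [0,0,0,0,0,0,1],
    [0,0,0,0,0,0,1]
  ]
}}

```text
t: 69.27
eef_pos: [0.5583, 0.3745, 0.2814]
eef_rot: [3.122, 0.036, 0.048]
wrist_force: [1.0, -0.4, 0.3]
opening: -0.0
```

```bash
python3 go.py  .567 .38 .198 4.2
```

```text
69.27 [0.5583 0.3745 0.2814] [3.122 0.036 0.048] [ 1.  -0.4  0.3] -0.0
shift [12.  -6.7 82.9] n 2.02 turn [ 1.1  2.1 -1.4] n 0.4
```

Emit:
{"method": "step_arm", "body": {
  "commands": [
    [5,-6,3,0.6,1.2,-0.8,1],
    [4,-5,10,0.4,0.8,-0.5,1],
    [2,-2,20,0,0,0,1],
    [0,0,22,0,0,0,1],
    [0,0,15,0,0,0,1]
  ]
}}

```text
t: 69.68
eef_pos: [0.576, 0.3747, 0.2145]
eef_rot: [3.139, -0.009, 0.055]
wrist_force: [-0.1, 0.3, -0.3]
opening: 0.0
```

Emit:
{"method": "step_arm", "body": {
  "commands": [
    [0,0,5,0,0,0,1],
    [0,0,0,0,0,0,1],
    [0,0,0,0,0,0,1],
    [0,0,0,0,0,0,1]
  ]
}}

```text
t: 70.02
eef_pos: [0.577, 0.364, 0.2066]
eef_rot: [3.132, -0.004, 0.044]
wrist_force: [-0.0, 0.2, 0.2]
opening: 0.002
```

```bash
python3 go.py  .567 .3345 .1995 4.2 .572 .2913 .194 4.2
```

```text
70.02 [0.577  0.364  0.2066] [ 3.132 -0.004  0.044] [-0.   0.2  0.2] 0.002
shift [-11.3  29.    7.4] n 0.77 turn [ 0.6 -0.2 -1.7] n 0.3
shift [ 1.8 43.5  5.5] n 1.05 turn [0. 0. 0.] n 0.0
```

Emit:
{"method": "step_arm", "body": {
  "commands": [
    [-1,10,2,0.3,0,0,1],
    [-1,12,2,0,0,0,1],
    [-1,14,2,0,0,0,1],
    [0,14,2,0,0,0,1],
    [0,14,2,0,0,0,1]
  ]
}}

```text
t: 70.43
eef_pos: [0.579, 0.3021, 0.2023]
eef_rot: [-3.134, -0.015, 0.05]
wrist_force: [0.9, 2.2, 0.3]
opening: -0.001
```

Emit:
{"method": "step_arm", "body": {
  "commands": [
    [0,10,2,0,0,0,1],
    [0,10,4,0,0,0,1],
    [0,10,5,0,0,0,1],
    [0,10,5,0,0,0,1],
    [0,5,3,0,0,0,1]
  ]
}}

```text
t: 70.85
eef_pos: [0.5819, 0.2477, 0.1817]
eef_rot: [-3.134, -0.015, 0.044]
wrist_force: [0.4, 0.7, -0.6]
opening: 0.001
```

```bash
python3 go.py  .575 .2528 .1742 4.2 .577 .2232 .1422 4.2 .577 .2064 .1021 4.2; python3 -c "
from h import *
snap('scene','s8.png',(330,70,570,260),2.5)"
```

```text
70.85 [0.5819 0.2477 0.1817] [-3.134 -0.015  0.044] [ 0.4  0.7 -0.6] 0.001
shift [-6.7 -5.4  7.4] n 0.27 turn [-0.4 -0.8 -1.7] n 0.3
shift [-0.2 29.7 32. ] n 1.05 turn [0. 0. 0.] n 0.0
shift [-1.2 16.8 40.1] n 1.04 turn [0. 0. 0.] n 0.0
```

View pics/s8.png

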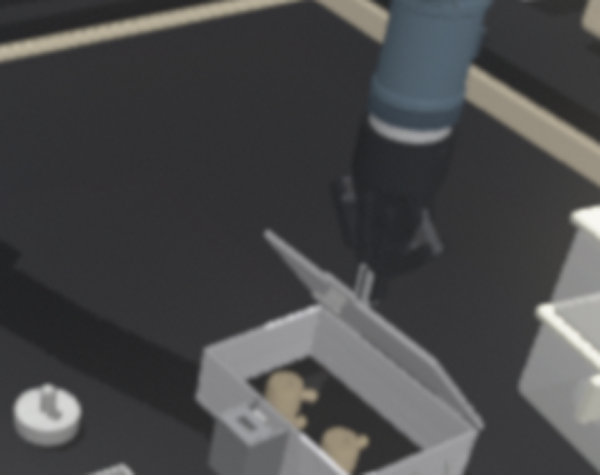

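The lid is about 60 degrees up, with the fingers behind it at (365,290), and the collars are upright inside. I'll keep following its arc down.

Emit:
{"method": "step_arm", "body": {
  "commands": [
    [0,8,10,0,-0.4,0,1],
    [0,8,11,0,0,0,1],
    [0,8,12,0,0,0,1],
    [0,7,13,0,0,0,1],
    [0,5,13,0,0,0,1]
  ]
}}

```text
t: 71.32
eef_pos: [0.5866, 0.208, 0.1202]
eef_rot: [-3.135, -0.011, 0.044]
wrist_force: [0.7, 1.2, 1.0]
opening: -0.003
```

Emit:
{"method": "step_arm", "body": {
  "commands": [
    [0,4,12,0,0,0,1],
    [0,1,10,0,0,0,1],
    [0,0,7,0,0,0,1],
    [0,0,4,0,0,0,1],
    [0,0,0,0,0,0,1]
  ]
}}

```text
t: 71.73
eef_pos: [0.5868, 0.1987, 0.081]
eef_rot: [-3.139, -0.008, 0.042]
wrist_force: [-0.1, 1.1, 0.2]
opening: -0.002
```

Emit:
{"method": "step_arm", "body": {
  "commands": [
    [0,0,3,0,0,0,1],
    [0,0,3,0,0,0,1],
    [0,0,3,0,0,0,1],
    [0,0,0,0,0,0,1]
  ]
}}

```text
t: 72.07
eef_pos: [0.5872, 0.1987, 0.0783]
eef_rot: [-3.138, -0.003, 0.043]
wrist_force: [-2.7, -0.3, 5.3]
opening: 0.005
```

Emit:
{"method": "step_arm", "body": {
  "commands": [
    [0,0,5,0,0,0,1],
    [0,0,6,0,0,0,1],
    [0,0,6,0,0,0,1]
  ]
}}

```text
t: 72.32
eef_pos: [0.5878, 0.1988, 0.0746]
eef_rot: [-3.134, 0.003, 0.043]
wrist_force: [-14.1, -4.3, 37.1]
opening: -0.002
```

Emit:
{"method": "step_arm", "body": {
  "commands": [
    [0,0,8,0,0,0,1],
    [0,0,8,0,0,0,1]
  ]
}}

```text
t: 72.48
eef_pos: [0.588, 0.1987, 0.0736]
eef_rot: [-3.13, 0.011, 0.042]
wrist_force: [-17.1, -5.4, 45.0]
opening: 0.001
```

Pressed firmly down onto its stop. Rising clear to see whether the catch holds.

Emit:
{"method": "step_arm", "body": {
  "commands": [
    [0,0,-4,0,0,0,1],
    [0,0,-10,0,0,0,1],
    [0,0,-25,0,0,0,1],
    [0,0,-30,0,0,0,1],
    [0,0,-35,0,0,0,1]
  ]
}}

```text
t: 72.9
eef_pos: [0.5834, 0.1955, 0.1776]
eef_rot: [-3.134, 0.026, 0.043]
wrist_force: [-0.3, 0.9, 1.0]
opening: -0.0
```

Emit:
{"method": "step_arm", "body": {
  "commands": [
    [0,0,-35,0,0,0,1],
    [0,0,-35,0,0,0,1],
    [0,0,-35,0,0,0,1],
    [-15,0,-20,0,0,0,1],
    [-35,0,0,0,0,0,1]
  ]
}}

```text
t: 73.32
eef_pos: [0.542, 0.1915, 0.3128]
eef_rot: [-3.136, 0.015, 0.04]
wrist_force: [-0.1, 1.0, 1.5]
opening: 0.002
```

Emit:
{"method": "step_arm", "body": {
  "commands": [
    [-35,0,0,0,0,0,1],
    [-20,0,0,0,0,0,1],
    [0,0,0,0,0,0,1],
    [0,0,0,0,0,0,1],
    [0,0,0,0,0,0,1]
  ]
}}

```text
t: 73.73
eef_pos: [0.4808, 0.1897, 0.3139]
eef_rot: [-3.134, 0.016, 0.044]
wrist_force: [-0.6, -0.6, -0.2]
opening: 0.002
```

```bash
python3 -c "
from h import *
st(); snap('scene','s9.png',(150,60,570,375),1.9)"
```

```text
73.73 [0.4808 0.1897 0.3139] [-3.134  0.016  0.044] [-0.6 -0.6 -0.2] 0.002
```

View pics/s9.png

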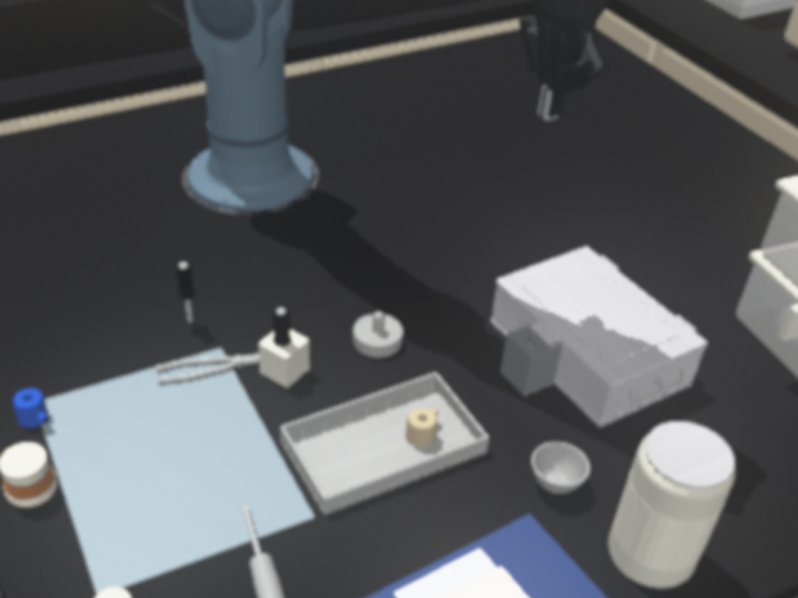

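The lid is shut and holding at (600,320) with the arm clear. The old collar is upright in the dish at (422,428), the key is in its holder at (283,345), the towel is empty, and the other things appear undisturbed. Handing in.

```bash
python3 -c "
from h import *
st(); print(r.sign_off())"
```

```text
73.78 [0.4812 0.1896 0.3138] [-3.135  0.016  0.044] [-0.3  0.3 -1. ] -0.001
the job is handed in; nothing more can be done
None
```

I opened the case with the leftmost key (the one in the holder) and put the key back upright. I then tried all four collars on the gauge pin and pressed the lid shut.

- **Sorting:** Three collars slid fully home and are upright in the case. One stopped about 16 mm short of home and is upright in the reject dish.
- **Knocked collar:** One collar was knocked a few centimetres aside during the run. I found its new position and sorted it with the rest.
- **Final check:** The last picture, taken about 1 s after I let go, shows:
  - the lid flat and holding with the arm clear;
  - the key in its holder and the towel empty;
  - the jar, nippers, probe, bowl and blue look-alike in view and apparently undisturbed.
- **Concerns:** The last press on the lid briefly reached about 45 N at the wrist, through the closed fingertips. That is well under the 120 N wrist limit but more than the lid needed, and it would fail if fingertip contact counts towards the 40 N body limit. I judged that the catch is holding only from the lid staying down. The scene camera's calibration was about 2 px off, so I relied on the top camera.

The job was handed in at 73.8 s.

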